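# Find the full slide box, record its label, file it and return the empties

## Robot

A 6-joint arm with a two-finger parallel gripper is mounted at the origin on the work surface. World frame = base frame: x ahead of the robot, y to its left, z up, the work surface at z = 0. Lengths are in m, angles in degrees, forces in N, time in s.
With the tool pointing down it reaches from about 0.25 to 0.725 m from the base axis. Payload 9.7 kg.
Tool frame: the origin (TCP) lies on the front face of the gripper's body, between the roots of the fingers; the fingertips stand bot.nose_length ahead of it and the grasp point (between the pads) lies 54 mm ahead of it (bot.nose_length is the distance from the TCP to the fingertips, in m); y points along the fingers, x is the direction in which the jaws open and shut, and the axes are right-handed (so a half turn about y gives the same grasp; the last joint's range is limited). The gripper opens to 85 mm and grips with 20 to 120 N. Pads are 22 mm wide; open, the fingers measure 114 mm over their backs; the gripper's body (76 mm by 85 mm) begins 54 mm behind the grasp point. The pads swing forward as they close: fully open they stand 13 mm farther back than shut.
Start: joints at [71.62, 4.979, 10.078, 95.1, 0, 90], TCP at [0.173, 0.522, 0.304] pointing down, gripper open.
Joint ranges: [-179.16, 179.16], [-48.56, 103.87], [-65.8, 70.77], [-126.05, 130.52], [-82.76, 87.17], [-180, 180]. Speed limits (degrees/s): [127.2, 127.2, 147.25, 180, 180, 180].

## Interface

Orientations are given as [roll, pitch, yaw] about the fixed x, y, z axes, in that order (R = Rz(yaw) Ry(pitch) Rx(roll)).
In Python, from workcell import bot gives the robot as it stands. The module is installed in compiled form; this text tells all that it offers.
- The arm moves only by the shell command python3 -m crank 'ROWS' [FORCE]. ROWS is JSON, a list of rows, each an object with "travel": the shift along the tool's x, y, z each as a share of 0.15 m, from -1 to 1, a list of three; "rot": the turn, a rotation vector about the tool's x, y, z each as a share of 90 degrees, from -1 to 1, a list of three; "claw": the opening, from -1 (shut) to 1 (fully open). In form: [{"travel": [tx, ty, tz], "rot": [rx, ry, rz], "claw": claw}, ...]. A call has 1 to 20 rows; each row is the pose to reach, as a shift and turn from the pose measured when the call began, along the tool's axes at that moment; what a row does not reach only later rows make up. A row lasts 1/10 s, in which the tool goes at most 50 mm and 8.59 degrees, less where a joint would pass 70% of its speed; a pose out of reach is approached as far as the arm can. A call with a number of a shift or a turn outside -1 to 1 is refused whole. A call with a gripper value outside its range is refused whole. The fingers move at their own pace and stop on an object; FORCE is the grip in N (left out, the last holds). Time passes only in rows, so rows that repeat a pose let the fingers close. It gives the time, the measured TCP pose, the force and the opening at its end, in the units of the state.
- bot.get_obs(): the state, without advancing time (a new reading comes with each control period).
- bot.camera(name): name is "side" or "top" or "wrist"; returns the picture (420x560x3 uint8, blue, green, red); there is no depth.
- bot.get_calibration(name): a dict with "vfov" (degrees; the focal length in pixels is half the picture's height over the tangent of half this angle, whatever the lens; pixels are square), "cx", "cy" (the principal point, pixels), "camera_from_world" (4x4, takes a point from world to camera coordinates); the wrist camera has in their place "T_tool_cam" (4x4, takes a point from camera to tool coordinates, whose origin is the TCP and whose axes are the tool frame's). Camera axes: x right, y down, z forward; pixel columns grow to the right and rows downward; lengths in m; the calibration is good to about 2 mm. A picture is of the moment at which its call begins: read the wrist's pose just before it. get_calibration takes no time and is no camera call.
- bot.job_done(): hands the job in, once; it reports no verdict.
The state is a dict: "time": time; "q": joint angles; "qd": joint speeds; "joint_efforts": joint torques, N m; "ee_pos": TCP position; "tcp_rot": TCP orientation; "wrist_force": force on the tool from outside, world axes, zero at the start; "torque": the same for the moment, N m; "opening": finger opening in m.
Only numpy, scipy, OpenCV 4.12 (cv2) and the standard library are available. Lean on these libraries where they do the work, as an engineer would, in place of code of your own. Each camera call takes 0.05 s, during which the arm holds its last target. There are 200 camera calls.

## Task

One of these look-alike slide boxes still has slides in it: find it by its weight, set it down flat on the middle of the camera stage, lengthways between the guide lines with its label facing the camera, and let go; then press the foot pedal down to its stop, hold it there for a second and let it come right up to take the label picture. After that lay the full box flat in the small wooden archive tray, and have all the empty boxes flat and upright in the big grey return tray; leave everything else where it is.

Things in the scene. Friction and masses are not known exactly. Their poses are not given: they have to be found in the camera images.
- box_a: closed white slide box, one of 3 to 5 alike (None if absent), 100 (x) x 50 (y) x 44 mm high; grip it from above across the 50 mm. Origin: centre of underside; x points to the end with the paper label, at the start away from the robot within 20 deg. Exactly one box is full: 0.39 to 0.48 kg, load central; the others are empty: 0.09 to 0.11 kg
- box_b: closed white slide box, one of 3 to 5 alike (None if absent), 100 (x) x 50 (y) x 44 mm high; grip it from above across the 50 mm. Origin: centre of underside; x points to the end with the paper label, at the start away from the robot within 20 deg. Exactly one box is full: 0.39 to 0.48 kg, load central; the others are empty: 0.09 to 0.11 kg
- box_c: closed white slide box, one of 3 to 5 alike (None if absent), 100 (x) x 50 (y) x 44 mm high; grip it from above across the 50 mm. Origin: centre of underside; x points to the end with the paper label, at the start away from the robot within 20 deg. Exactly one box is full: 0.39 to 0.48 kg, load central; the others are empty: 0.09 to 0.11 kg
- box_d: closed white slide box, one of 3 to 5 alike (None if absent), 100 (x) x 50 (y) x 44 mm high; grip it from above across the 50 mm. Origin: centre of underside; x points to the end with the paper label, at the start away from the robot within 20 deg. Exactly one box is full: 0.39 to 0.48 kg, load central; the others are empty: 0.09 to 0.11 kg
- box_e: closed white slide box, one of 3 to 5 alike (None if absent), 100 (x) x 50 (y) x 44 mm high; grip it from above across the 50 mm. Origin: centre of underside; x points to the end with the paper label, at the start away from the robot within 20 deg. Exactly one box is full: 0.39 to 0.48 kg, load central; the others are empty: 0.09 to 0.11 kg
- box_a_label (a point): middle of the labelled end face (+x end) of box_a, 50 mm ahead of its origin and 22 mm above its underside
- box_b_label (a point): middle of the labelled end face (+x end) of box_b, 50 mm ahead of its origin and 22 mm above its underside
- box_c_label (a point): middle of the labelled end face (+x end) of box_c, 50 mm ahead of its origin and 22 mm above its underside
- box_d_label (a point): middle of the labelled end face (+x end) of box_d, 50 mm ahead of its origin and 22 mm above its underside
- box_e_label (a point): middle of the labelled end face (+x end) of box_e, 50 mm ahead of its origin and 22 mm above its underside
- stage: camera stage, fixed: black plate 120 (x) x 100 (y) x 10 mm thick with two white guide lines along x, 60 mm apart. A white label camera 62 mm high stands beyond its far edge (lens 75 mm, body 95 to 145 mm from the plate's centre along +x), looking back along -x over the plate. Origin: underside of the plate's centre; plate top at z = 10 mm
- return_tray: the larger tray, fixed: grey plastic, 270 (x) x 200 (y) mm, outer wall 15 mm high and 5 mm thick, floor 5 mm thick. Origin: centre of its underside. Four boxes fit flat, two by two, lying along x
- archive_tray: the smaller tray, fixed: light wood, 160 (x) x 110 (y) mm, outer wall 15 mm high and 5 mm thick, floor 5 mm thick. Origin: centre of its underside. Takes one box lying along x. It may have changed places with the pedal
- pedal_base: foot pedal used on the bench, fixed: black rubber base 150 (x) x 90 (y) x 10 mm, steel cheeks 38 mm high at the far (+x) end carrying the hinge (60 mm from the origin along +x, 30 mm up). Origin: centre of its underside
- pedal (a joint): angle of the pedal: 0 up (sprung), 0.22 rad down on its hard stop. The 130 x 74 x 8 mm aluminium plate slopes up from the hinge towards -x, its free end about 62 mm above the bench; it springs back by itself
- pedal_pad (a point): point on the pedal's upper face, in the middle of its width, 100 mm from the hinge: press here straight down. It sinks about 22 mm to the stop; this takes about 3 N at first and about 11 N just before the stop, then the force rises sharply
- mug: blue mug, 90 mm high, bystander. Origin: centre of its underside
- oil: small bottle, 70 mm high, bystander. Origin: centre of its underside
- stain_jar: amber jar, 44 mm across, 45 mm high, bystander. Origin: centre of its underside
- mailer: flat clear slide mailer, 90 x 28 x 10 mm, bystander. Origin: centre of its underside
There are look-alikes about, which are no part of the job. Leave any purple or turquoise look-alike of the box_e alone.

How it is judged (in metres and radians):
On the way, in this order (a step that is already met when the one before it is completed fails the run):
1. the full box stands released on the camera stage, label towards the camera, pedal up (((horizontal distance between box_a and stage below 0.04 m and angle between box_a's own z axis and vertical below 0.12 rad and x of box_a_label in the frame of stage above 0 m and angle between the x axis of box_a and the x axis of stage, either way round below 0.25 rad and contact force between box_a and stage above 2.3 N and contact force between box_a and the fingers below 0.1 N) or (horizontal distance between box_b and stage below 0.04 m and angle between box_b's own z axis and vertical below 0.12 rad and x of box_b_label in the frame of stage above 0 m and angle between the x axis of box_b and the x axis of stage, either way round below 0.25 rad and contact force between box_b and stage above 2.3 N and contact force between box_b and the fingers below 0.1 N) or (horizontal distance between box_c and stage below 0.04 m and angle between box_c's own z axis and vertical below 0.12 rad and x of box_c_label in the frame of stage above 0 m and angle between the x axis of box_c and the x axis of stage, either way round below 0.25 rad and contact force between box_c and stage above 2.3 N and contact force between box_c and the fingers below 0.1 N) or (horizontal distance between box_d and stage below 0.04 m and angle between box_d's own z axis and vertical below 0.12 rad and x of box_d_label in the frame of stage above 0 m and angle between the x axis of box_d and the x axis of stage, either way round below 0.25 rad and contact force between box_d and stage above 2.3 N and contact force between box_d and the fingers below 0.1 N) or (horizontal distance between box_e and stage below 0.04 m and angle between box_e's own z axis and vertical below 0.12 rad and x of box_e_label in the frame of stage above 0 m and angle between the x axis of box_e and the x axis of stage, either way round below 0.25 rad and contact force between box_e and stage above 2.3 N and contact force between box_e and the fingers below 0.1 N)) and value of joint pedal below 0.06 rad), for 0.3 s.
2. the pedal is held down on its stop while the full box is on the stage (((horizontal distance between box_a and stage below 0.04 m and angle between box_a's own z axis and vertical below 0.12 rad and x of box_a_label in the frame of stage above 0 m and angle between the x axis of box_a and the x axis of stage, either way round below 0.25 rad and contact force between box_a and stage above 2.3 N) or (horizontal distance between box_b and stage below 0.04 m and angle between box_b's own z axis and vertical below 0.12 rad and x of box_b_label in the frame of stage above 0 m and angle between the x axis of box_b and the x axis of stage, either way round below 0.25 rad and contact force between box_b and stage above 2.3 N) or (horizontal distance between box_c and stage below 0.04 m and angle between box_c's own z axis and vertical below 0.12 rad and x of box_c_label in the frame of stage above 0 m and angle between the x axis of box_c and the x axis of stage, either way round below 0.25 rad and contact force between box_c and stage above 2.3 N) or (horizontal distance between box_d and stage below 0.04 m and angle between box_d's own z axis and vertical below 0.12 rad and x of box_d_label in the frame of stage above 0 m and angle between the x axis of box_d and the x axis of stage, either way round below 0.25 rad and contact force between box_d and stage above 2.3 N) or (horizontal distance between box_e and stage below 0.04 m and angle between box_e's own z axis and vertical below 0.12 rad and x of box_e_label in the frame of stage above 0 m and angle between the x axis of box_e and the x axis of stage, either way round below 0.25 rad and contact force between box_e and stage above 2.3 N)) and value of joint pedal above 0.195 rad), for 0.5 s.
3. the pedal has come up again (value of joint pedal below 0.04 rad), for 0.1 s.
At the end, for the whole second after the job is handed in: the full box lies flat in the archive tray (centre within 40 mm of the tray's, tilt under 0.12 rad), every other box present lies flat and upright in the return tray (on its floor or on another box), all at rest, the pedal up (((x of box_a in the frame of return_tray between -0.108 and 0.108 m and y of box_a in the frame of return_tray between -0.085 and 0.085 m and z of box_a in the frame of return_tray below 0.062 m and angle between box_a's own z axis and vertical below 0.12 rad) or (horizontal distance between box_a and archive_tray below 0.04 m and angle between box_a's own z axis and vertical below 0.12 rad and contact force between box_a and archive_tray above 2.3 N)) and ((x of box_b in the frame of return_tray between -0.108 and 0.108 m and y of box_b in the frame of return_tray between -0.085 and 0.085 m and z of box_b in the frame of return_tray below 0.062 m and angle between box_b's own z axis and vertical below 0.12 rad) or (horizontal distance between box_b and archive_tray below 0.04 m and angle between box_b's own z axis and vertical below 0.12 rad and contact force between box_b and archive_tray above 2.3 N)) and ((x of box_c in the frame of return_tray between -0.108 and 0.108 m and y of box_c in the frame of return_tray between -0.085 and 0.085 m and z of box_c in the frame of return_tray below 0.062 m and angle between box_c's own z axis and vertical below 0.12 rad) or (horizontal distance between box_c and archive_tray below 0.04 m and angle between box_c's own z axis and vertical below 0.12 rad and contact force between box_c and archive_tray above 2.3 N)) and ((x of box_d in the frame of return_tray between -0.108 and 0.108 m and y of box_d in the frame of return_tray between -0.085 and 0.085 m and z of box_d in the frame of return_tray below 0.062 m and angle between box_d's own z axis and vertical below 0.12 rad) or (horizontal distance between box_d and archive_tray below 0.04 m and angle between box_d's own z axis and vertical below 0.12 rad and contact force between box_d and archive_tray above 2.3 N)) and ((x of box_e in the frame of return_tray between -0.108 and 0.108 m and y of box_e in the frame of return_tray between -0.085 and 0.085 m and z of box_e in the frame of return_tray below 0.062 m and angle between box_e's own z axis and vertical below 0.12 rad) or (horizontal distance between box_e and archive_tray below 0.04 m and angle between box_e's own z axis and vertical below 0.12 rad and contact force between box_e and archive_tray above 2.3 N)) and ((horizontal distance between box_a and archive_tray below 0.04 m and angle between box_a's own z axis and vertical below 0.12 rad and contact force between box_a and archive_tray above 2.3 N) or (horizontal distance between box_b and archive_tray below 0.04 m and angle between box_b's own z axis and vertical below 0.12 rad and contact force between box_b and archive_tray above 2.3 N) or (horizontal distance between box_c and archive_tray below 0.04 m and angle between box_c's own z axis and vertical below 0.12 rad and contact force between box_c and archive_tray above 2.3 N) or (horizontal distance between box_d and archive_tray below 0.04 m and angle between box_d's own z axis and vertical below 0.12 rad and contact force between box_d and archive_tray above 2.3 N) or (horizontal distance between box_e and archive_tray below 0.04 m and angle between box_e's own z axis and vertical below 0.12 rad and contact force between box_e and archive_tray above 2.3 N)) and linear speed of each of box_a, box_b, box_c, box_d, box_e below 0.02 m/s and value of joint pedal below 0.04 rad); the robot touches nothing.
It fails at once if one of the bystanders has been moved more than 50 mm (distance of any of mug, oil, stain_jar, mailer from where it was at the start of the episode above 0.05 m).
Of box_d, box_e, mailer only 1 to 3 are there at a start; the rules pass over those that are not, and their reading is None.
At some moment in a run one of box_a, box_b, box_c, box_d, box_e may be knocked a few centimetres aside while the robot is not near it.
It also fails if it takes over 210 s, if anything falls off the work surface, if the arm or the gripper's body presses on something with over 40 N, if the wrist force passes 120 N, or if a joint passes its speed limit or range.

## Working session

There is one attempt and no reset: what is moved stays moved. The work goes in short steps, Python scripts to look and compute and a shell command to move; the robot and the scene stay as the last step left them, time stands still between calls to the robot, and variables do not carry over. Pictures are saved under pics/ and viewed, on a budget of 14 in all, crops included, one or two more only if the job needs it, and the job is handed in when it is done.

```bash
mkdir -p pics; cat > h.py <<'E'
import numpy as np, cv2
from scipy.spatial.transform import Rotation as R
from workcell import bot
def cal(n):
    c=bot.get_calibration(n); f=210/np.tan(np.radians(c['vfov'])/2)
    return c,f
def pose():
    o=bot.get_obs(); T=np.eye(4); T[:3,:3]=R.from_euler('xyz',o['tcp_rot'],degrees=True).as_matrix(); T[:3,3]=o['ee_pos']; return T
def snap(n,fn=None):
    T=pose(); im=bot.camera(n).copy()
    c,f=cal(n)
    W=T@np.array(c['T_tool_cam']) if n=='wrist' else np.linalg.inv(np.array(c['camera_from_world']))
    if fn: cv2.imwrite('pics/'+fn,im)
    return im,(W,f,c['cx'],c['cy'])
def ray(K,uv,z):
    W,f,cx,cy=K; uv=np.atleast_2d(np.array(uv,float))
    d=np.c_[(uv[:,0]-cx)/f,(uv[:,1]-cy)/f,np.ones(len(uv))]@W[:3,:3].T
    o=W[:3,3]; return o+d*((z-o[2])/d[:,2:3])
def proj(K,P):
    W,f,cx,cy=K; p=(np.atleast_2d(P)-W[:3,3])@W[:3,:3]
    return np.c_[cx+f*p[:,0]/p[:,2],cy+f*p[:,1]/p[:,2]]
E
python3 - <<'E'
from h import *
print(bot.get_obs(),bot.nose_length)
for n in('top','side'):
    im,K=snap(n,n+'1.png'); print(n,K[0][:3,3],K[0][:3,2],K[1:])
print(bot.get_calibration('wrist'))
E
```

```text
{'time': 0.0, 'q': array([ 7.16204597e+01,  5.01082715e+00,  1.00339842e+01,  9.51000631e+01,
       -1.54617936e-03,  8.99983743e+01]), 'qd': array([-0.01436932,  0.02419121,  0.01742817,  0.00802233,  0.00816413,
        0.14228796]), 'joint_efforts': array([ 6.66640655e-03, -5.20379841e+01,  4.64809191e+01,  1.59712415e-02,
        2.78131056e-04,  4.34107321e-06]), 'ee_pos': array([0.17338223, 0.52181011, 0.30318142]), 'tcp_rot': array([-9.00015440e+01,  7.69061260e-02,  7.16220854e+01]), 'wrist_force': array([-0.44555905,  0.01286013, -0.26930113]), 'torque': array([0.00136609, 0.01701455, 0.01462848]), 'opening': 0.08543965504781184} 0.0726
top [ 0.47633862 -0.01191466  1.21703278] [ 0.08788206 -0.00555658 -0.99611539] (np.float64(471.4950138480285), 275.475257685222, 212.78456835473446)
side [ 0.01571247 -0.69577719  0.73692644] [ 0.50567125  0.62382552 -0.59593482] (np.float64(452.9998621421447), 274.052440752084, 207.61056707859234)
{'vfov': 60.979302396295026, 'cx': 278.9536848637554, 'cy': 208.53151340121693, 'T_tool_cam': array([[ 9.99999663e-01,  7.93679446e-04,  2.11013799e-04,
        -2.29576660e-04],
       [ 1.34344260e-05, -2.72716668e-01,  9.62094392e-01,
        -6.88841359e-02],
       [ 8.21141524e-04, -9.62094065e-01, -2.72716587e-01,
         6.85579516e-02],
       [ 0.00000000e+00,  0.00000000e+00,  0.00000000e+00,
         1.00000000e+00]])}
```

View pics/top1.png

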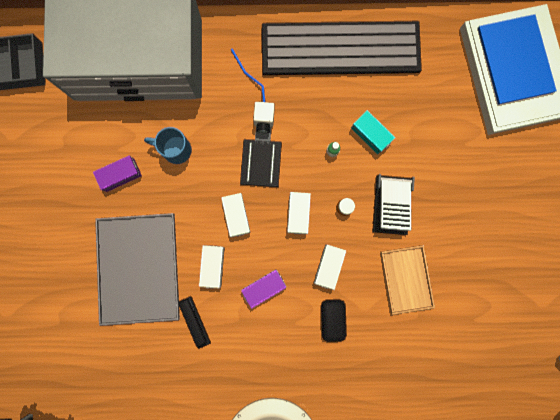

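View pics/side1.png

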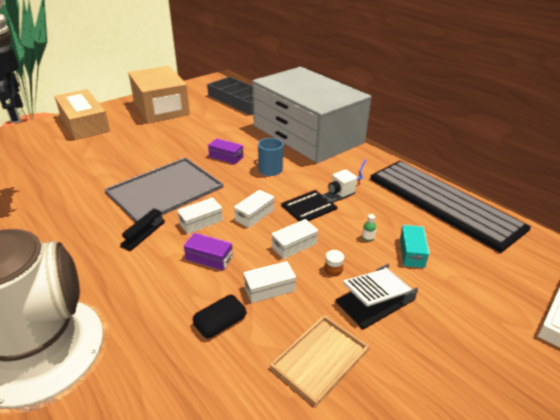

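The top view shows four white boxes, at px (235,216), (299,213), (211,267) and (330,268). The purple ones (117,174), (264,289) and the turquoise one (373,132) are look-alikes. The other things are:
- stage (262,163) with its camera beyond it
- grey return tray (138,268)
- wooden archive tray (407,280)
- pedal (395,204)
- mug (172,146), oil (334,148) and jar (346,206)

I can't see a mailer. Next I'll measure these.

```bash
cat > meas.py <<'E'
from h import *
def rects(im,K,mask,z,amin=300,amax=20000):
    out=[]
    mask=cv2.morphologyEx(mask,cv2.MORPH_OPEN,np.ones((3,3)))
    for c in cv2.findContours(mask,cv2.RETR_EXTERNAL,cv2.CHAIN_APPROX_NONE)[0]:
        if not amin<cv2.contourArea(c)<amax: continue
        P=ray(K,c[:,0,:],z)[:,:2]
        (x,y),(w,h),a=cv2.minAreaRect((P*1000).astype(np.float32))
        if w<h: w,h,a=h,w,a+90
        a=(a+90)%180-90
        m=c[:,0,:].mean(0)
        out.append((m.round(),round(x,1),round(y,1),round(w,1),round(h,1),round(a,1)))
    return out
if __name__=='__main__':
    im=cv2.imread('pics/top1.png'); _,K=snap('top')
    hsv=cv2.cvtColor(im,cv2.COLOR_BGR2HSV); H,S,V=cv2.split(hsv)
    print('white');[print(r) for r in rects(im,K,((S<40)&(V>150)).astype(np.uint8),.044)]
    print('dark');[print(r) for r in rects(im,K,((V<60)).astype(np.uint8),.010)]
    print('grey');[print(r) for r in rects(im,K,((S<60)&(V>60)&(V<140)).astype(np.uint8),.015,2000)]
    wood=((H>10)&(H<28)&(S<150)&(V>150)).astype(np.uint8); print('wood');[print(r) for r in rects(im,K,wood,.015,800)]
    big=cv2.resize(im[90:340,80:450],None,fx=2.1,fy=2.1,interpolation=cv2.INTER_CUBIC); cv2.imwrite('pics/crop1.png',big)
E
python3 meas.py
```

```text
white
(array([277., 409.]), 107.8, -14.6, 113.9, 38.6, 79.5)
(array([330., 267.]), 443.8, -150.8, 101.1, 50.7, -18.7)
(array([211., 266.]), 449.6, 144.2, 100.7, 50.4, -5.8)
(array([235., 214.]), 578.5, 82.3, 98.5, 50.9, 11.8)
(array([298., 212.]), 580.0, -76.3, 100.1, 50.1, -4.9)
(array([396., 192.]), 628.3, -321.8, 70.5, 62.6, 87.6)
(array([263., 111.]), 840.5, 7.4, 48.4, 46.9, 89.0)
(array([343.,  62.]), 966.4, -192.7, 373.3, 18.4, 89.9)
(array([335.,  40.]), 1025.2, -180.1, 346.4, 18.1, 89.9)
(array([325.,  29.]), 1054.4, -151.1, 287.5, 17.6, 89.9)
(array([510.,  77.]), 945.6, -654.9, 299.2, 220.1, 11.2)
(array([115.,  37.]), 1042.7, 381.7, 376.4, 201.2, 89.6)
dark
(array([333., 320.]), 308.0, -158.9, 101.7, 60.6, -1.1)
(array([194., 322.]), 310.1, 191.7, 125.8, 36.3, 23.5)
(array([383., 217.]), 582.5, -314.5, 114.6, 86.3, -5.5)
(array([253., 170.]), 703.6, 30.1, 95.1, 72.8, -4.6)
(array([29., 71.]), 992.0, 646.6, 133.2, 116.6, 5.4)
(array([14., 52.]), 1008.4, 660.5, 116.4, 81.9, 1.9)
(array([356.,  65.]), 959.7, -219.1, 437.5, 131.7, -72.3)
grey
(array([124.,  85.]), 920.5, 374.9, 377.2, 65.9, 89.9)
wood
(array([405., 279.]), 408.3, -345.9, 151.0, 100.0, 7.6)
(array([341.,  62.]), 978.4, -199.9, 388.2, 19.2, 89.8)
```

View pics/crop1.png

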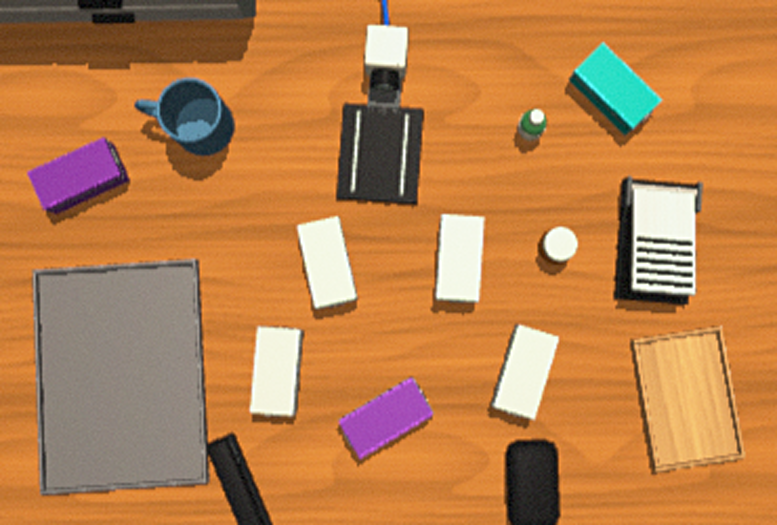

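```bash
python3 - <<'E'
from h import *
c,f=cal('top'); K=(np.linalg.inv(np.array(c['camera_from_world'])),f,c['cx'],c['cy'])
def g(p,z): return ray(K,[(80+u/2.1,90+v/2.1) for u,v in p],z)*1000
for n,p,z in [('stage',[(344,104),(423,108),(417,203),(337,199)],.01),('ret',[(34,270),(198,261),(207,484),(42,493)],.015),
 ('arch',[(632,340),(721,327),(743,457),(655,472)],.015),('pedhinge',[(639,183),(696,184)],.034),('pedfree',[(634,291),(692,295)],.062),('cheeks',[(628,178),(701,186)],.038),
 ('jar',[(560,244)],.045),('oil',[(533,122)],.07),('mug',[(190,110)],.09)]:
    q=g(p,z); print(n,q.mean(0).round(),q[:,:2].round().tolist(), 'ang',[round(float(np.degrees(np.arctan2(*(q[i]-q[(i+1)%len(q)])[1::-1]))),1) for i in range(len(q))])
E
```

```text
stage [713.  16.  10.] [[776.0, 60.0], [769.0, -37.0], [650.0, -28.0], [657.0, 70.0]] ang [86.1, -4.6, -93.9, 175.2]
ret [446. 333.  15.] [[575.0, 439.0], [583.0, 240.0], [316.0, 229.0], [309.0, 426.0]] ang [92.2, 2.4, -88.0, -177.1]
arch [ 406. -350.   15.] [[478.0, -285.0], [492.0, -394.0], [336.0, -413.0], [320.0, -307.0]] ang [97.2, 7.1, -81.5, -172.2]
pedhinge [ 666. -331.   34.] [[667.0, -296.0], [664.0, -365.0]] ang [88.0, -92.0]
pedfree [ 532. -313.   62.] [[535.0, -279.0], [529.0, -346.0]] ang [85.1, -94.9]
cheeks [ 667. -326.   38.] [[672.0, -282.0], [661.0, -370.0]] ang [82.7, -97.3]
jar [ 593. -197.   45.] [[593.0, -197.0]] ang [0.0]
oil [ 736. -165.   70.] [[736.0, -165.0]] ang [0.0]
mug [752. 234.  90.] [[752.0, 234.0]] ang [0.0]
```

```bash
cat > go.py <<'E'
# usage: go.py x y z yaw(tool, deg) ...  (mm) -> shares per call, chained, from the measured pose
import sys; from h import *
a=list(map(float,sys.argv[1:])); T=pose(); o=bot.get_obs()
print('now',(T[:3,3]*1000).round(1),o['tcp_rot'].round(2),'F',o['wrist_force'].round(2),'q',o['q'].round(0),'t',round(o['time'],1),'open',round(o['opening'],4))
for i in range(0,len(a),4):
    p=np.array(a[i:i+3])/1000; Rt=R.from_euler('xyz',[-90,0,a[i+3]],degrees=True)
    R0=R.from_matrix(T[:3,:3]); rv=(R0.inv()*Rt).as_rotvec(); d=p-T[:3,3]
    n=int(max(1,np.ceil(np.abs(d).max()/.149),np.ceil(np.abs(np.degrees(rv)).max()/88)))
    for k in range(n):
        Rs=R0*R.from_rotvec(rv*k/n)
        t=Rs.inv().apply(d/n)/.15; r=np.degrees(rv/n)/90
        print(f'  leg{i//4}.{k}: travel',t.round(3).tolist(),'rot',r.round(3).tolist(),'rows>=',int(np.ceil(max(np.linalg.norm(d/n)/.05,np.degrees(np.linalg.norm(rv/n))/8.59)))+1)
    T=np.eye(4);T[:3,:3]=Rt.as_matrix();T[:3,3]=p
E
python3 go.py 450 144 240 84.2; python3 -m crank '[{"travel":[0,0,0],"rot":[0,0.05,0],"claw":1},{"travel":[0,0,0],"rot":[0,0.05,0],"claw":1}]' 60; python3 go.py 450 144 200 84.2  450 144 80 84.2
```

```text
now [173.4 521.8 303.3] [-9.000e+01  6.000e-02  7.162e+01] F [ 0.04 -0.32  0.65] q [72.  5. 10. 95. -0. 90.] t 0.1 open 0.0855
  leg0.0: travel [-0.603, 0.141, -0.848] rot [-0.0, -0.047, -0.0] rows>= 5
  leg0.1: travel [-0.663, 0.141, -0.802] rot [-0.0, -0.047, -0.0] rows>= 5
  leg0.2: travel [-0.72, 0.141, -0.751] rot [-0.0, -0.047, -0.0] rows>= 5
time: 0.35
ee_pos: [0.1734, 0.5218, 0.303]
tcp_rot: [-90.0, 0.1, 67.0]
wrist_force: [0.4, 0.1, -0.9]
opening: 0.0857
now [173.4 521.8 303. ] [-9.001e+01  9.000e-02  6.704e+01] F [ 0.38  0.11 -0.9 ] q [72.  5. 10. 95. -0. 95.] t 0.3 open 0.0857
  leg0.0: travel [-0.533, 0.23, -0.893] rot [-0.0, -0.064, -0.0] rows>= 5
  leg0.1: travel [-0.619, 0.23, -0.836] rot [-0.0, -0.064, -0.0] rows>= 5
  leg0.2: travel [-0.7, 0.229, -0.77] rot [-0.0, -0.064, -0.0] rows>= 5
  leg1.0: travel [0.0, 0.8, -0.0] rot [0.0, 0.0, -0.0] rows>= 4
```

```bash

python3 -m crank '[{"travel":[-0.533,0.23,-0.893],"rot":[0,-0.064,0],"claw":1},{"travel":[-0.533,0.23,-0.893],"rot":[0,-0.064,0],"claw":1},{"travel":[-0.533,0.23,-0.893],"rot":[0,-0.064,0],"claw":1},{"travel":[-0.533,0.23,-0.893],"rot":[0,-0.064,0],"claw":1}]' >/dev/null
python3 -m crank '[{"travel":[-0.619,0.23,-0.836],"rot":[0,-0.064,0],"claw":1},{"travel":[-0.619,0.23,-0.836],"rot":[0,-0.064,0],"claw":1},{"travel":[-0.619,0.23,-0.836],"rot":[0,-0.064,0],"claw":1},{"travel":[-0.619,0.23,-0.836],"rot":[0,-0.064,0],"claw":1}]' >/dev/null
python3 -m crank '[{"travel":[-0.7,0.229,-0.77],"rot":[0,-0.064,0],"claw":1},{"travel":[-0.7,0.229,-0.77],"rot":[0,-0.064,0],"claw":1},{"travel":[-0.7,0.229,-0.77],"rot":[0,-0.064,0],"claw":1},{"travel":[-0.7,0.229,-0.77],"rot":[0,-0.064,0],"claw":1},{"travel":[-0.7,0.229,-0.77],"rot":[0,-0.064,0],"claw":1},{"travel":[-0.7,0.229,-0.77],"rot":[0,-0.064,0],"claw":1}]'
python3 go.py 450 144 200 84.2 450 144 80 84.2
python3 - <<'E'
from h import *
im,K=snap('wrist','w1.png'); print(proj(K,[[.45,.144,.044],[.45,.144,.01]]))
E
```

```text
time: 1.75
ee_pos: [0.4525, 0.1386, 0.199]
tcp_rot: [-89.9, 0.2, 84.2]
wrist_force: [-0.3, 0.6, 0.1]
opening: 0.0855
now [452.5 138.6 199. ] [-89.94   0.23  84.24] F [-0.28  0.61  0.09] q [ 17.  -6. -13.  84.  -0.  23.] t 1.8 open 0.0855
  leg0.0: travel [0.034, -0.006, 0.02] rot [-0.001, 0.0, -0.003] rows>= 2
  leg1.0: travel [0.0, 0.8, -0.0] rot [0.0, 0.0, -0.0] rows>= 4
[[288.15108117 211.86399972]
 [287.20591652 199.06899667]]
```

View pics/w1.png

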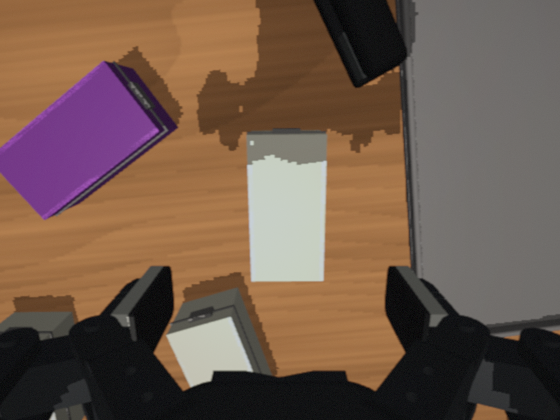

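The wrist view shows the white box centred at px (287,206), where I predicted (288,212), with the fingers at 150 and 410. It is clear to grasp, so I'll descend, close, lift and weigh.

```bash

python3 -m crank '[{"travel":[0.034,0.25,0.02],"rot":[0,0,-0.003],"claw":1},{"travel":[0.034,0.5,0.02],"rot":[0,0,-0.003],"claw":1},{"travel":[0.034,0.7,0.02],"rot":[0,0,-0.003],"claw":1},{"travel":[0.034,0.793,0.02],"rot":[0,0,-0.003],"claw":1},{"travel":[0.034,0.793,0.02],"rot":[0,0,-0.003],"claw":1},{"travel":[0.034,0.793,0.02],"rot":[0,0,-0.003],"claw":1},{"travel":[0.034,0.793,0.02],"rot":[0,0,-0.003],"claw":-1},{"travel":[0.034,0.793,0.02],"rot":[0,0,-0.003],"claw":-1},{"travel":[0.034,0.793,0.02],"rot":[0,0,-0.003],"claw":-1},{"travel":[0.034,0.793,0.02],"rot":[0,0,-0.003],"claw":-1},{"travel":[0.034,0.793,0.02],"rot":[0,0,-0.003],"claw":-1},{"travel":[0.034,0.793,0.02],"rot":[0,0,-0.003],"claw":-1},{"travel":[0.034,0.793,0.02],"rot":[0,0,-0.003],"claw":-1},{"travel":[0.034,0.793,0.02],"rot":[0,0,-0.003],"claw":-1}]' 40
python3 -m crank '[{"travel":[0,-0.2,0],"rot":[0,0,0],"claw":-1},{"travel":[0,-0.4,0],"rot":[0,0,0],"claw":-1},{"travel":[0,-0.6,0],"rot":[0,0,0],"claw":-1},{"travel":[0,-0.6,0],"rot":[0,0,0],"claw":-1},{"travel":[0,-0.6,0],"rot":[0,0,0],"claw":-1},{"travel":[0,-0.6,0],"rot":[0,0,0],"claw":-1}]'
for i in 1 2 3; do python3 -m crank '[{"travel":[0,0,0],"rot":[0,0,0],"claw":-1}]' | grep -E 'force|opening'; done
python3 go.py 388 377 200 92.2  388 377 86 92.2
```

```text
time: 3.2
ee_pos: [0.4504, 0.1441, 0.0815]
tcp_rot: [-90.1, -0.1, 84.3]
wrist_force: [-0.3, 1.4, 5.7]
opening: 0.0496
time: 3.8
ee_pos: [0.4499, 0.1438, 0.1705]
tcp_rot: [-90.0, -0.1, 84.3]
wrist_force: [-0.2, 0.1, -1.3]
opening: 0.0493
wrist_force: [0.3, -0.6, -0.9]
opening: 0.0497
wrist_force: [0.4, -0.9, -1.0]
opening: 0.0496
wrist_force: [-0.4, 0.2, -1.6]
opening: 0.0493
now [448.8 143.4 167.6] [-8.975e+01  4.000e-02  8.427e+01] F [-0.44  0.21 -1.62] q [ 18.  -6. -16.  80.   0.  23.] t 4.1 open 0.0493
  leg0.0: travel [0.755, -0.107, 0.28] rot [-0.001, -0.044, -0.0] rows>= 4
  leg0.1: travel [0.772, -0.108, 0.227] rot [-0.001, -0.044, -0.0] rows>= 4
  leg1.0: travel [0.0, 0.76, -0.0] rot [-0.0, 0.0, 0.0] rows>= 4
```

Empty, at about 1.2 N. It goes into the near-left slot of the return tray.

```bash

python3 -m crank '[{"travel":[0.25,-0.107,0.1],"rot":[0,-0.044,0],"claw":-1},{"travel":[0.5,-0.107,0.2],"rot":[0,-0.044,0],"claw":-1},{"travel":[0.745,-0.107,0.28],"rot":[0,-0.044,0],"claw":-1},{"travel":[0.745,-0.107,0.28],"rot":[0,-0.044,0],"claw":-1}]' >/dev/null
python3 -m crank '[{"travel":[0.25,-0.107,0.1],"rot":[0,-0.044,0],"claw":-1},{"travel":[0.5,-0.107,0.2],"rot":[0,-0.044,0],"claw":-1},{"travel":[0.76,-0.107,0.24],"rot":[0,-0.044,0],"claw":-1},{"travel":[0.76,-0.107,0.24],"rot":[0,-0.044,0],"claw":-1},{"travel":[0.76,-0.107,0.24],"rot":[0,-0.044,0],"claw":-1},{"travel":[0.76,-0.107,0.24],"rot":[0,-0.044,0],"claw":-1}]'
python3 go.py 385 374 88 92.2
python3 - <<'E'
from h import *
im,K=snap('wrist','w2.png')
E
```

```text
time: 5.1
ee_pos: [0.3846, 0.376, 0.1994]
tcp_rot: [-89.7, 0.0, 92.4]
wrist_force: [0.3, -0.4, -1.2]
opening: 0.0492
now [384.6 376.  199.4] [-89.7    0.    92.37] F [ 0.27 -0.45 -1.19] q [44.  3. -4. 84.  0. 42.] t 5.1 open 0.0492
  leg0.0: travel [-0.014, 0.743, -0.006] rot [-0.003, 0.002, -0.0] rows>= 4
```

View pics/w2.png

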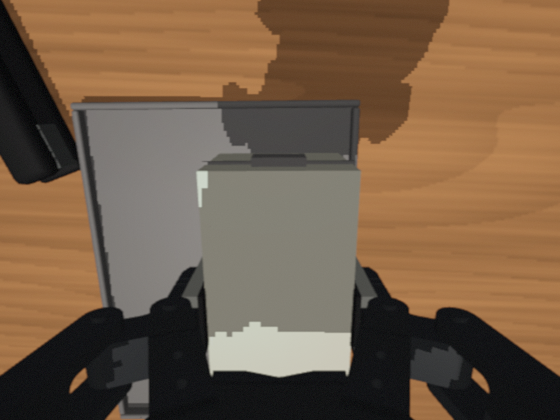

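The box is held over the near-left corner of the tray. The tray walls at px 80 and 357 leave room, so I'll lower it, let go and rise.

```bash

python3 -m crank '[{"travel":[-0.014,0.25,0],"rot":[0,0,0],"claw":-1},{"travel":[-0.014,0.5,0],"rot":[0,0,0],"claw":-1},{"travel":[-0.014,0.68,0],"rot":[0,0,0],"claw":-1},{"travel":[-0.014,0.745,0],"rot":[0,0,0],"claw":-1},{"travel":[-0.014,0.745,0],"rot":[0,0,0],"claw":-1},{"travel":[-0.014,0.745,0],"rot":[0,0,0],"claw":-1},{"travel":[-0.014,0.745,0],"rot":[0,0,0],"claw":0.5},{"travel":[-0.014,0.745,0],"rot":[0,0,0],"claw":0.5},{"travel":[-0.014,0.745,0],"rot":[0,0,0],"claw":0.5},{"travel":[-0.014,0.745,0],"rot":[0,0,0],"claw":0.5}]'
python3 -m crank '[{"travel":[0,-0.2,0],"rot":[0,0,0],"claw":0.5},{"travel":[0,-0.5,0],"rot":[0,0,0],"claw":0.5},{"travel":[0,-0.76,0],"rot":[0,0,0],"claw":1},{"travel":[0,-0.76,0],"rot":[0,0,0],"claw":1},{"travel":[0,-0.76,0],"rot":[0,0,0],"claw":1}]'
python3 go.py 578.5 82 200 101.8
python3 - <<'E'
from h import *; from meas import rects
im,K=snap('top','top2.png')
H,S,V=cv2.split(cv2.cvtColor(im,cv2.COLOR_BGR2HSV))
[print(r) for r in rects(im,K,((S<40)&(V>150)).astype(np.uint8),.044,amax=3000)]
E
```

```text
time: 6.15
ee_pos: [0.3843, 0.3739, 0.0881]
tcp_rot: [-89.7, -0.0, 92.3]
wrist_force: [-0.3, 0.1, 0.0]
opening: 0.064
time: 6.65
ee_pos: [0.3852, 0.3742, 0.2028]
tcp_rot: [-89.8, -0.1, 92.3]
wrist_force: [0.0, 0.6, -0.8]
opening: 0.0853
now [385.2 374.2 202.8] [-89.81  -0.1   92.35] F [ 0.03  0.55 -0.79] q [44.  2. -4. 84.  0. 42.] t 6.7 open 0.0853
  leg0.0: travel [-0.999, 0.006, -0.604] rot [-0.001, -0.053, 0.001] rows>= 5
  leg0.1: travel [-1.046, 0.008, -0.52] rot [-0.001, -0.053, 0.001] rows>= 5
(array([277., 409.]), 107.2, -13.3, 110.2, 39.4, 81.3)
(array([116., 283.]), 411.9, 377.5, 51.5, 41.4, -85.8)
(array([330., 267.]), 443.5, -150.7, 101.9, 50.7, -18.7)
(array([235., 214.]), 578.5, 82.2, 98.5, 50.7, 11.7)
(array([298., 213.]), 579.6, -76.2, 101.0, 50.3, -4.9)
(array([396., 192.]), 628.3, -321.8, 70.5, 62.6, 87.6)
(array([264., 111.]), 840.5, 7.4, 48.4, 46.9, 89.0)
(array([326.,  62.]), 966.4, -156.7, 296.0, 18.4, 89.9)
(array([323.,  51.]), 995.8, -152.1, 193.5, 18.2, 89.9)
```

Box C is in the tray and the other boxes haven't moved. Next is box B at (578,82).

```bash

python3 -m crank '[{"travel":[-0.999,0,-0.604],"rot":[0,-0.053,0],"claw":1},{"travel":[-0.999,0,-0.604],"rot":[0,-0.053,0],"claw":1},{"travel":[-0.999,0,-0.604],"rot":[0,-0.053,0],"claw":1},{"travel":[-0.999,0,-0.604],"rot":[0,-0.053,0],"claw":1},{"travel":[-0.999,0,-0.604],"rot":[0,-0.053,0],"claw":1}]' >/dev/null
python3 -m crank '[{"travel":[-1,0,-0.5],"rot":[0,-0.053,0],"claw":1},{"travel":[-1,0,-0.5],"rot":[0,-0.053,0],"claw":1},{"travel":[-1,0,-0.5],"rot":[0,-0.053,0],"claw":1},{"travel":[-1,0,-0.5],"rot":[0,-0.053,0],"claw":1},{"travel":[-1,0,-0.5],"rot":[0,-0.053,0],"claw":1},{"travel":[-1,0,-0.5],"rot":[0,-0.053,0],"claw":1}]'
python3 go.py 578.5 82 81 101.8
```

```text
time: 7.8
ee_pos: [0.5742, 0.0854, 0.1972]
tcp_rot: [-89.4, -0.0, 101.6]
wrist_force: [-1.8, 1.0, -0.4]
opening: 0.085
now [574.2  85.4 197.2] [-8.9430e+01 -2.0000e-02  1.0164e+02] F [-1.8   0.96 -0.35] q [ 8.  9.  3. 84. -0. -3.] t 7.8 open 0.085
  leg0.0: travel [-0.028, 0.775, -0.031] rot [-0.006, -0.002, 0.0] rows>= 4
```

```bash

python3 -m crank '[{"travel":[-0.028,0.25,-0.03],"rot":[-0.006,-0.002,0],"claw":1},{"travel":[-0.028,0.5,-0.03],"rot":[-0.006,-0.002,0],"claw":1},{"travel":[-0.028,0.7,-0.03],"rot":[-0.006,-0.002,0],"claw":1},{"travel":[-0.028,0.775,-0.03],"rot":[-0.006,-0.002,0],"claw":1},{"travel":[-0.028,0.775,-0.03],"rot":[-0.006,-0.002,0],"claw":1},{"travel":[-0.028,0.775,-0.03],"rot":[-0.006,-0.002,0],"claw":1},{"travel":[-0.028,0.775,-0.03],"rot":[-0.006,-0.002,0],"claw":-1},{"travel":[-0.028,0.775,-0.03],"rot":[-0.006,-0.002,0],"claw":-1},{"travel":[-0.028,0.775,-0.03],"rot":[-0.006,-0.002,0],"claw":-1},{"travel":[-0.028,0.775,-0.03],"rot":[-0.006,-0.002,0],"claw":-1},{"travel":[-0.028,0.775,-0.03],"rot":[-0.006,-0.002,0],"claw":-1},{"travel":[-0.028,0.775,-0.03],"rot":[-0.006,-0.002,0],"claw":-1},{"travel":[-0.028,0.775,-0.03],"rot":[-0.006,-0.002,0],"claw":-1},{"travel":[-0.028,0.775,-0.03],"rot":[-0.006,-0.002,0],"claw":-1}]' 40
python3 -m crank '[{"travel":[0,-0.2,0],"rot":[0,0,0],"claw":-1},{"travel":[0,-0.4,0],"rot":[0,0,0],"claw":-1},{"travel":[0,-0.7,0],"rot":[0,0,0],"claw":-1},{"travel":[0,-0.7,0],"rot":[0,0,0],"claw":-1},{"travel":[0,-0.7,0],"rot":[0,0,0],"claw":-1},{"travel":[0,-0.7,0],"rot":[0,0,0],"claw":-1}]'
for i in 1 2 3; do python3 -m crank '[{"travel":[0,0,0],"rot":[0,0,0],"claw":-1}]' | grep -E 'force|opening'; done
echo ret;python3 go.py 504 379 200 92.2  504 379 88 92.2
echo stage;python3 go.py 708 16.5 200 85.8 708 16.5 93 85.8
```

```text
time: 9.2
ee_pos: [0.579, 0.0821, 0.0822]
tcp_rot: [-90.1, -0.0, 101.8]
wrist_force: [-1.6, -0.2, 5.9]
opening: 0.0496
time: 9.8
ee_pos: [0.5785, 0.0819, 0.1863]
tcp_rot: [-90.0, -0.0, 101.8]
wrist_force: [-0.7, -0.6, -0.4]
opening: 0.0494
wrist_force: [-0.4, -0.2, -1.2]
opening: 0.0493
wrist_force: [0.9, 0.6, -0.3]
opening: 0.0493
wrist_force: [0.2, -0.3, -1.5]
opening: 0.0497
ret
now [577.3  81.7 182.8] [-8.970e+01 -5.000e-02  1.018e+02] F [ 0.21 -0.27 -1.49] q [ 8.  9.  1. 82.  0. -4.] t 10.1 open 0.0497
  leg0.0: travel [1.02, -0.056, 0.037] rot [-0.002, 0.053, 0.0] rows>= 5
  leg0.1: travel [1.013, -0.057, 0.122] rot [-0.002, 0.053, 0.0] rows>= 5
  leg1.0: travel [0.0, 0.747, -0.0] rot [-0.0, 0.0, 0.0] rows>= 4
stage
now [577.3  81.7 182.8] [-8.970e+01 -5.000e-02  1.018e+02] F [ 0.21 -0.27 -1.49] q [ 8.  9.  1. 82.  0. -4.] t 10.1 open 0.0497
  leg0.0: travel [-0.603, -0.119, -0.764] rot [-0.003, 0.178, 0.0] rows>= 4
  leg1.0: travel [-0.0, 0.713, -0.0] rot [-0.0, -0.0, 0.0] rows>= 4
```

Box B is empty too, at about 0.9 N. It goes into the far-left slot.

```bash

python3 -m crank '[{"travel":[0.3,-0.1,0.01],"rot":[0,0.053,0],"claw":-1},{"travel":[0.6,-0.1,0.02],"rot":[0,0.053,0],"claw":-1},{"travel":[0.8,-0.1,0.03],"rot":[0,0.053,0],"claw":-1},{"travel":[1,-0.1,0.037],"rot":[0,0.053,0],"claw":-1},{"travel":[1,-0.1,0.037],"rot":[0,0.053,0],"claw":-1}]' >/dev/null
python3 -m crank '[{"travel":[0.3,-0.03,0.04],"rot":[0,0.053,0],"claw":-1},{"travel":[0.6,-0.03,0.08],"rot":[0,0.053,0],"claw":-1},{"travel":[0.8,-0.03,0.1],"rot":[0,0.053,0],"claw":-1},{"travel":[1,-0.03,0.122],"rot":[0,0.053,0],"claw":-1},{"travel":[1,-0.03,0.122],"rot":[0,0.053,0],"claw":-1},{"travel":[1,-0.03,0.122],"rot":[0,0.053,0],"claw":-1}]'
python3 go.py 504 378 88 92.2
```

```text
time: 11.2
ee_pos: [0.5031, 0.3766, 0.2016]
tcp_rot: [-89.6, 0.0, 92.5]
wrist_force: [0.5, -0.2, -0.6]
opening: 0.0494
now [503.1 376.6 201.6] [-8.961e+01  2.000e-02  9.251e+01] F [ 0.5  -0.21 -0.63] q [37. 15. 11. 86.  0. 34.] t 11.2 open 0.0494
  leg0.0: travel [0.009, 0.757, -0.011] rot [-0.004, 0.003, -0.0] rows>= 4
```

```bash

python3 -m crank '[{"travel":[0.009,0.25,-0.01],"rot":[-0.004,0.003,0],"claw":-1},{"travel":[0.009,0.5,-0.01],"rot":[-0.004,0.003,0],"claw":-1},{"travel":[0.009,0.69,-0.01],"rot":[-0.004,0.003,0],"claw":-1},{"travel":[0.009,0.757,-0.01],"rot":[-0.004,0.003,0],"claw":-1},{"travel":[0.009,0.757,-0.01],"rot":[-0.004,0.003,0],"claw":-1},{"travel":[0.009,0.757,-0.01],"rot":[-0.004,0.003,0],"claw":-1},{"travel":[0.009,0.757,-0.01],"rot":[-0.004,0.003,0],"claw":0.5},{"travel":[0.009,0.757,-0.01],"rot":[-0.004,0.003,0],"claw":0.5},{"travel":[0.009,0.757,-0.01],"rot":[-0.004,0.003,0],"claw":0.5},{"travel":[0.009,0.757,-0.01],"rot":[-0.004,0.003,0],"claw":0.5}]'
python3 -m crank '[{"travel":[0,-0.2,0],"rot":[0,0,0],"claw":0.5},{"travel":[0,-0.5,0],"rot":[0,0,0],"claw":0.5},{"travel":[0,-0.76,0],"rot":[0,0,0],"claw":1},{"travel":[0,-0.76,0],"rot":[0,0,0],"claw":1},{"travel":[0,-0.76,0],"rot":[0,0,0],"claw":1}]'
python3 - <<'E'
from h import *; from meas import rects
im,K=snap('top','top3.png')
H,S,V=cv2.split(cv2.cvtColor(im,cv2.COLOR_BGR2HSV))
[print(r) for r in rects(im,K,((S<40)&(V>150)).astype(np.uint8),.044,amax=3000) if 300<r[1]<650]
E
python3 go.py 579.6 -76.2 200 85.1
```

```text
time: 12.2
ee_pos: [0.5039, 0.378, 0.0882]
tcp_rot: [-90.0, 0.0, 92.2]
wrist_force: [-0.2, -0.7, 0.3]
opening: 0.064
time: 12.7
ee_pos: [0.5042, 0.3783, 0.2033]
tcp_rot: [-90.1, -0.1, 92.3]
wrist_force: [-0.4, 0.0, -1.4]
opening: 0.0852
(array([330., 267.]), 443.2, -150.7, 101.3, 50.3, -18.9)
(array([298., 212.]), 579.6, -76.3, 101.0, 49.9, -4.9)
(array([396., 192.]), 628.1, -321.8, 70.5, 62.1, 87.6)
now [503.8 378.  201.8] [-8.997e+01  2.000e-02  9.225e+01] F [ 0.15 -0.3   0.61] q [37. 15. 10. 85. -0. 35.] t 12.8 open 0.0854
  leg0.0: travel [-0.761, 0.003, -0.096] rot [-0.0, 0.02, -0.0] rows>= 4
  leg0.1: travel [-0.758, 0.003, -0.12] rot [-0.0, 0.02, -0.0] rows>= 4
  leg0.2: travel [-0.754, 0.003, -0.144] rot [-0.0, 0.02, -0.0] rows>= 4
  leg0.3: travel [-0.749, 0.003, -0.167] rot [-0.0, 0.02, -0.0] rows>= 4
```

Box A next.

```bash

python3 -m crank '[{"travel":[-0.761,0,-0.096],"rot":[0,0.02,0],"claw":1},{"travel":[-0.761,0,-0.096],"rot":[0,0.02,0],"claw":1},{"travel":[-0.761,0,-0.096],"rot":[0,0.02,0],"claw":1},{"travel":[-0.761,0,-0.096],"rot":[0,0.02,0],"claw":1}]' >/dev/null
python3 -m crank '[{"travel":[-0.758,0,-0.12],"rot":[0,0.02,0],"claw":1},{"travel":[-0.758,0,-0.12],"rot":[0,0.02,0],"claw":1},{"travel":[-0.758,0,-0.12],"rot":[0,0.02,0],"claw":1},{"travel":[-0.758,0,-0.12],"rot":[0,0.02,0],"claw":1}]' >/dev/null
python3 -m crank '[{"travel":[-0.754,0,-0.144],"rot":[0,0.02,0],"claw":1},{"travel":[-0.754,0,-0.144],"rot":[0,0.02,0],"claw":1},{"travel":[-0.754,0,-0.144],"rot":[0,0.02,0],"claw":1},{"travel":[-0.754,0,-0.144],"rot":[0,0.02,0],"claw":1}]' >/dev/null
python3 -m crank '[{"travel":[-0.749,0,-0.167],"rot":[0,0.02,0],"claw":1},{"travel":[-0.749,0,-0.167],"rot":[0,0.02,0],"claw":1},{"travel":[-0.749,0,-0.167],"rot":[0,0.02,0],"claw":1},{"travel":[-0.749,0,-0.167],"rot":[0,0.02,0],"claw":1},{"travel":[-0.749,0,-0.167],"rot":[0,0.02,0],"claw":1},{"travel":[-0.749,0,-0.167],"rot":[0,0.02,0],"claw":1}]'
python3 go.py 579.6 -76.2 81 85.1
```

```text
time: 14.55
ee_pos: [0.5783, -0.078, 0.1992]
tcp_rot: [-89.7, 0.1, 84.8]
wrist_force: [-0.1, 0.3, -0.0]
opening: 0.0858
now [578.3 -78.  199.2] [-8.974e+01  8.000e-02  8.479e+01] F [-0.06  0.29 -0.05] q [-8.  9.  3. 84. -0. -2.] t 14.6 open 0.0858
  leg0.0: travel [0.014, 0.788, -0.011] rot [-0.003, -0.003, -0.001] rows>= 4
```

```bash

python3 -m crank '[{"travel":[0.014,0.25,-0.01],"rot":[-0.003,-0.003,0],"claw":1},{"travel":[0.014,0.5,-0.01],"rot":[-0.003,-0.003,0],"claw":1},{"travel":[0.014,0.7,-0.01],"rot":[-0.003,-0.003,0],"claw":1},{"travel":[0.014,0.788,-0.01],"rot":[-0.003,-0.003,0],"claw":1},{"travel":[0.014,0.788,-0.01],"rot":[-0.003,-0.003,0],"claw":1},{"travel":[0.014,0.788,-0.01],"rot":[-0.003,-0.003,0],"claw":1},{"travel":[0.014,0.788,-0.01],"rot":[-0.003,-0.003,0],"claw":-1},{"travel":[0.014,0.788,-0.01],"rot":[-0.003,-0.003,0],"claw":-1},{"travel":[0.014,0.788,-0.01],"rot":[-0.003,-0.003,0],"claw":-1},{"travel":[0.014,0.788,-0.01],"rot":[-0.003,-0.003,0],"claw":-1},{"travel":[0.014,0.788,-0.01],"rot":[-0.003,-0.003,0],"claw":-1},{"travel":[0.014,0.788,-0.01],"rot":[-0.003,-0.003,0],"claw":-1},{"travel":[0.014,0.788,-0.01],"rot":[-0.003,-0.003,0],"claw":-1},{"travel":[0.014,0.788,-0.01],"rot":[-0.003,-0.003,0],"claw":-1}]' 40
python3 -m crank '[{"travel":[0,-0.2,0],"rot":[0,0,0],"claw":-1},{"travel":[0,-0.4,0],"rot":[0,0,0],"claw":-1},{"travel":[0,-0.7,0],"rot":[0,0,0],"claw":-1},{"travel":[0,-0.7,0],"rot":[0,0,0],"claw":-1},{"travel":[0,-0.7,0],"rot":[0,0,0],"claw":-1},{"travel":[0,-0.7,0],"rot":[0,0,0],"claw":-1}]'
for i in 1 2 3; do python3 -m crank '[{"travel":[0,0,0],"rot":[0,0,0],"claw":-1}]' | grep -E 'force|opening'; done
echo ret;python3 go.py 388 288 200 92.2
echo stage;python3 go.py 708 16.5 200 85.8 708 16.5 93 85.8
```

```text
time: 15.95
ee_pos: [0.5801, -0.0764, 0.0825]
tcp_rot: [-90.1, 0.1, 85.0]
wrist_force: [-0.3, -0.4, 5.8]
opening: 0.0494
time: 16.55
ee_pos: [0.5792, -0.0762, 0.1858]
tcp_rot: [-90.0, 0.1, 85.0]
wrist_force: [-1.1, -0.3, -3.8]
opening: 0.0494
wrist_force: [0.4, -0.3, -4.9]
opening: 0.0495
wrist_force: [0.4, 0.3, -4.9]
opening: 0.0494
wrist_force: [-0.2, -0.5, -3.7]
opening: 0.0494
ret
now [577.7 -76.  181.3] [-8.960e+01  7.000e-02  8.504e+01] F [-0.17 -0.55 -3.72] q [-7.  9.  1. 82. -0. -2.] t 16.9 open 0.0494
  leg0.0: travel [0.769, -0.039, 0.49] rot [-0.001, -0.027, -0.0] rows>= 4
  leg0.1: travel [0.789, -0.04, 0.458] rot [-0.001, -0.027, -0.0] rows>= 4
  leg0.2: travel [0.807, -0.041, 0.424] rot [-0.001, -0.027, -0.0] rows>= 4
stage
now [577.7 -76.  181.3] [-8.960e+01  7.000e-02  8.504e+01] F [-0.17 -0.55 -3.72] q [-7.  9.  1. 82. -0. -2.] t 16.9 open 0.0494
  leg0.0: travel [0.689, -0.131, -0.811] rot [-0.004, -0.008, -0.001] rows>= 5
  leg1.0: travel [-0.0, 0.713, -0.0] rot [-0.0, -0.0, 0.0] rows>= 4
```

Box A is the full one, at about 4.3 N. I'll take it to the stage.

```bash

python3 -m crank '[{"travel":[0.2,-0.05,-0.2],"rot":[0,-0.008,0],"claw":-1},{"travel":[0.4,-0.05,-0.4],"rot":[0,-0.008,0],"claw":-1},{"travel":[0.6,-0.05,-0.6],"rot":[0,-0.008,0],"claw":-1},{"travel":[0.689,-0.05,-0.75],"rot":[-0.004,-0.008,0],"claw":-1},{"travel":[0.689,-0.05,-0.8],"rot":[-0.004,-0.008,0],"claw":-1},{"travel":[0.689,-0.05,-0.81],"rot":[-0.004,-0.008,0],"claw":-1},{"travel":[0.689,-0.05,-0.81],"rot":[-0.004,-0.008,0],"claw":-1}]'
python3 go.py 708 16.5 93 85.8
python3 - <<'E'
from h import *
im,K=snap('wrist')
im2,K2=snap('side')
cv2.imwrite('pics/c4.png',np.hstack([cv2.resize(im,(400,300)),cv2.resize(im2[120:300,220:460],(400,300))]))
E
```

```text
time: 17.55
ee_pos: [0.7072, 0.0158, 0.1874]
tcp_rot: [-89.9, 0.1, 85.7]
wrist_force: [0.1, -0.9, -5.1]
opening: 0.0493
now [707.2  15.8 187.4] [-8.989e+01  8.000e-02  8.572e+01] F [ 0.14 -0.86 -5.11] q [ 1. 27. 24. 87. -0.  6.] t 17.6 open 0.0493
  leg0.0: travel [0.006, 0.629, -0.006] rot [-0.001, -0.001, -0.001] rows>= 3
```

View pics/c4.png

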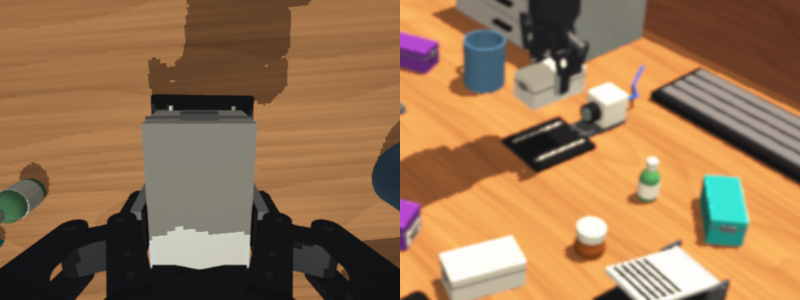

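The box is square over the stage with both guide lines beside it, and the label end faces the camera. I'll lower it, let go, rise and check.

```bash

python3 -m crank '[{"travel":[0.006,0.2,-0.006],"rot":[0,0,0],"claw":-1},{"travel":[0.006,0.4,-0.006],"rot":[0,0,0],"claw":-1},{"travel":[0.006,0.55,-0.006],"rot":[0,0,0],"claw":-1},{"travel":[0.006,0.629,-0.006],"rot":[0,0,0],"claw":-1},{"travel":[0.006,0.629,-0.006],"rot":[0,0,0],"claw":-1},{"travel":[0.006,0.629,-0.006],"rot":[0,0,0],"claw":-1},{"travel":[0.006,0.629,-0.006],"rot":[0,0,0],"claw":0.5},{"travel":[0.006,0.629,-0.006],"rot":[0,0,0],"claw":0.5},{"travel":[0.006,0.629,-0.006],"rot":[0,0,0],"claw":0.5},{"travel":[0.006,0.629,-0.006],"rot":[0,0,0],"claw":0.5}]'
python3 -m crank '[{"travel":[0,-0.2,0],"rot":[0,0,0],"claw":0.5},{"travel":[0,-0.5,0],"rot":[0,0,0],"claw":0.5},{"travel":[0,-0.7,0],"rot":[0,0,0],"claw":1},{"travel":[0,-0.7,0],"rot":[0,0,0],"claw":1},{"travel":[0,-0.7,0],"rot":[0,0,0],"claw":1}]'
python3 go.py 568.5 -319 150 84.5
```

```text
time: 18.65
ee_pos: [0.7081, 0.0164, 0.0942]
tcp_rot: [-90.0, 0.1, 85.7]
wrist_force: [0.3, 0.4, -0.2]
opening: 0.0641
time: 19.15
ee_pos: [0.7085, 0.0166, 0.1999]
tcp_rot: [-90.1, 0.1, 85.7]
wrist_force: [-0.6, -0.5, -0.8]
opening: 0.0855
now [708.5  16.6 199.9] [-9.008e+01  6.000e-02  8.571e+01] F [-0.63 -0.51 -0.79] q [ 1. 27. 25. 88. -0.  6.] t 19.1 open 0.0855
  leg0.0: travel [-0.767, 0.111, 0.255] rot [0.0, 0.004, -0.0] rows>= 4
  leg0.1: travel [-0.769, 0.111, 0.249] rot [0.0, 0.004, -0.0] rows>= 4
  leg0.2: travel [-0.77, 0.111, 0.244] rot [0.0, 0.004, -0.0] rows>= 4
```

```bash

python3 -m crank '[{"travel":[-0.767,0,0.255],"rot":[0,0.004,0],"claw":1},{"travel":[-0.767,0,0.255],"rot":[0,0.004,0],"claw":1},{"travel":[-0.767,0,0.255],"rot":[0,0.004,0],"claw":1},{"travel":[-0.767,0,0.255],"rot":[0,0.004,0],"claw":1}]' >/dev/null
python3 -m crank '[{"travel":[-0.769,0,0.249],"rot":[0,0.004,0],"claw":-1},{"travel":[-0.769,0,0.249],"rot":[0,0.004,0],"claw":-1},{"travel":[-0.769,0,0.249],"rot":[0,0.004,0],"claw":-1},{"travel":[-0.769,0,0.249],"rot":[0,0.004,0],"claw":-1}]' >/dev/null
python3 -m crank '[{"travel":[-0.77,0,0.244],"rot":[0,0.004,0],"claw":-1},{"travel":[-0.77,0,0.244],"rot":[0,0.004,0],"claw":-1},{"travel":[-0.77,0,0.244],"rot":[0,0.004,0],"claw":-1},{"travel":[-0.77,0,0.244],"rot":[0,0.004,0],"claw":-1},{"travel":[-0.77,0,0.244],"rot":[0,0.004,0],"claw":-1},{"travel":[-0.77,0,0.244],"rot":[0,0.004,0],"claw":-1}]'
python3 go.py 568.5 -319 150 84.5
python3 - <<'E'
from h import *
im,K=snap('wrist'); print(K,proj(K,[[.5685,-.319,.057],[.5685,-.319,.12]]))
im2,K2=snap('top','top4.png')
cv2.imwrite('pics/c5.png',np.hstack([cv2.resize(im,(500,375)),cv2.resize(im2[80:280,200:360],(300,375))]))
E
```

```text
time: 20.55
ee_pos: [0.5656, -0.3218, 0.1968]
tcp_rot: [-89.8, 0.0, 84.4]
wrist_force: [0.3, 0.5, -0.9]
opening: -0.0
now [ 565.6 -321.8  196.8] [-8.978e+01  3.000e-02  8.435e+01] F [ 0.31  0.47 -0.88] q [-30.  18.  14.  86.  -0. -24.] t 20.6 open -0.0
  leg0.0: travel [0.021, 0.312, -0.019] rot [-0.002, -0.002, -0.0] rows>= 2
(array([[ 9.75973752e-02,  9.58545018e-01,  2.67705437e-01,
         4.97542667e-01],
       [ 9.95225824e-01, -9.38492566e-02, -2.67932204e-02,
        -3.15410383e-01],
       [-5.58551630e-04,  2.69042313e-01, -9.63128196e-01,
         2.65988235e-01],
       [ 0.00000000e+00,  0.00000000e+00,  0.00000000e+00,
         1.00000000e+00]]), np.float64(356.65654808264566), 278.9536848637554, 208.53151340121693) [[284.56876839 228.15638937]
 [286.62363533 273.46706558]]
```

View pics/c5.png

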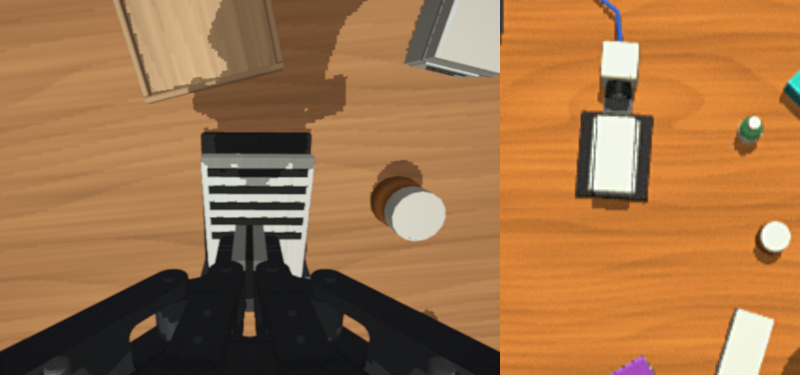

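The box stands on the stage between the guide lines, under the label camera. The pedal's free edge in the wrist view runs from about (228,187) to (351,187) full-size px, with its stripes beyond. I'll work out the pad from that edge.

```bash
python3 - <<'E'
from h import *
T=pose();c,f=cal('wrist');K=(T@np.array(c['T_tool_cam']),f,c['cx'],c['cy'])
s=1.12
q=ray(K,[(204*s,168*s),(313*s,168*s),(203*s,157*s),(313*s,157*s)],.062)*1000; print(q.round(1))
for e in (q[:2],q[2:]):
    m=e.mean(0); d=e[0]-e[1]; a=np.degrees(np.arctan2(d[1],d[0])); print(m,a)
E
python3 go.py 567 -318 150 84.5
```

```text
[[ 539.1 -349.5   62. ]
 [ 546.1 -278.3   62. ]
 [ 531.8 -349.1   62. ]
 [ 538.8 -278.    62. ]]
[ 542.6157758  -313.90646882   62.        ] -95.57607404431353
[ 535.31072764 -313.57665873   62.        ] -95.57796258755126
now [ 565.6 -321.9  197.2] [-8.980e+01  5.000e-02  8.437e+01] F [-0.08 -0.12  0.98] q [-30.  18.  14.  86.  -0. -24.] t 20.6 open -0.0002
  leg0.0: travel [0.027, 0.315, -0.008] rot [-0.002, -0.001, -0.001] rows>= 2
```

```bash

python3 -m crank '[{"travel":[0.03,0.2,0],"rot":[-0.002,-0.001,0],"claw":-1},{"travel":[0.03,0.38,0],"rot":[-0.002,-0.001,0],"claw":-1},{"travel":[0.03,0.38,0],"rot":[-0.002,-0.001,0],"claw":-1},{"travel":[0.03,0.38,0],"rot":[-0.002,-0.001,0],"claw":-1}]'
python3 -m crank '[{"travel":[0,0.02,0],"rot":[0,0,0],"claw":-1},{"travel":[0,0.04,0],"rot":[0,0,0],"claw":-1},{"travel":[0,0.06,0],"rot":[0,0,0],"claw":-1},{"travel":[0,0.06,0],"rot":[0,0,0],"claw":-1}]' | grep -E 'pos|force'
python3 -m crank '[{"travel":[0,0.02,0],"rot":[0,0,0],"claw":-1},{"travel":[0,0.04,0],"rot":[0,0,0],"claw":-1},{"travel":[0,0.06,0],"rot":[0,0,0],"claw":-1},{"travel":[0,0.06,0],"rot":[0,0,0],"claw":-1}]' | grep -E 'pos|force'
python3 -m crank '[{"travel":[0,0.02,0],"rot":[0,0,0],"claw":-1},{"travel":[0,0.04,0],"rot":[0,0,0],"claw":-1},{"travel":[0,0.04,0],"rot":[0,0,0],"claw":-1}]' | grep -E 'pos|force'
```

```text
time: 21.05
ee_pos: [0.566, -0.3168, 0.1406]
tcp_rot: [-90.0, 0.0, 84.5]
wrist_force: [0.1, 0.7, 0.7]
opening: -0.0001
ee_pos: [0.5662, -0.317, 0.1318]
wrist_force: [1.3, 0.3, 2.5]
ee_pos: [0.5659, -0.3171, 0.1225]
wrist_force: [-2.5, -0.3, 4.9]
ee_pos: [0.5656, -0.3172, 0.1166]
wrist_force: [-3.6, 0.2, 7.5]
```

```bash

python3 -m crank '[{"travel":[0,0.02,0],"rot":[0,0,0],"claw":-1},{"travel":[0,0.02,0],"rot":[0,0,0],"claw":-1}]' | grep -E 'pos|force'
python3 -m crank '[{"travel":[0,0.013,0],"rot":[0,0,0],"claw":-1},{"travel":[0,0.013,0],"rot":[0,0,0],"claw":-1}]' | grep -E 'pos|force'
python3 -m crank '[{"travel":[0,0.01,0],"rot":[0,0,0],"claw":-1},{"travel":[0,0.01,0],"rot":[0,0,0],"claw":-1}]' | grep -E 'pos|force'
```

```text
ee_pos: [0.5654, -0.3171, 0.1139]
wrist_force: [-2.5, 0.3, 7.9]
ee_pos: [0.5652, -0.3172, 0.1124]
wrist_force: [-4.0, 0.5, 7.6]
ee_pos: [0.5651, -0.3172, 0.1116]
wrist_force: [-2.9, 1.7, 9.1]
```

```bash

python3 -m crank '[{"travel":[0,0.015,0],"rot":[0,0,0],"claw":-1},{"travel":[0,0.015,0],"rot":[0,0,0],"claw":-1}]' | grep -E 'pos|force'
python3 -m crank '[{"travel":[0,0.015,0],"rot":[0,0,0],"claw":-1},{"travel":[0,0.015,0],"rot":[0,0,0],"claw":-1}]' | grep -E 'pos|force'
```

```text
ee_pos: [0.565, -0.3171, 0.11]
wrist_force: [-2.5, 1.3, 8.4]
ee_pos: [0.5649, -0.3171, 0.1094]
wrist_force: [-5.1, 1.5, 14.1]
```

```bash

python3 -m crank '[{"travel":[0,0.01,0],"rot":[0,0,0],"claw":-1},{"travel":[0,0.01,0],"rot":[0,0,0],"claw":-1}]' | grep -E 'pos|force'
```

```text
ee_pos: [0.5648, -0.3171, 0.1094]
wrist_force: [-3.9, 2.2, 13.2]
```

```bash

python3 -m crank '[{"travel":[0,0.02,0],"rot":[0,0,0],"claw":-1},{"travel":[0,0.02,0],"rot":[0,0,0],"claw":-1}]' | grep -E 'time|pos|force'
python3 -m crank '[{"travel":[0,0.025,0],"rot":[0,0,0],"claw":-1},{"travel":[0,0.025,0],"rot":[0,0,0],"claw":-1},{"travel":[0,0.025,0],"rot":[0,0,0],"claw":-1},{"travel":[0,0.025,0],"rot":[0,0,0],"claw":-1},{"travel":[0,0.025,0],"rot":[0,0,0],"claw":-1},{"travel":[0,0.025,0],"rot":[0,0,0],"claw":-1},{"travel":[0,0.025,0],"rot":[0,0,0],"claw":-1},{"travel":[0,0.025,0],"rot":[0,0,0],"claw":-1},{"travel":[0,0.025,0],"rot":[0,0,0],"claw":-1},{"travel":[0,0.025,0],"rot":[0,0,0],"claw":-1},{"travel":[0,0.025,0],"rot":[0,0,0],"claw":-1},{"travel":[0,0.025,0],"rot":[0,0,0],"claw":-1}]' | grep -E 'time|pos|force'
python3 - <<'E'
from h import *
im,K=snap('side')
cv2.imwrite('pics/c6.png',cv2.resize(im[140:360,260:460],None,fx=2.5,fy=2.5))
E
```

```text
time: 23.55
ee_pos: [0.5648, -0.3171, 0.1091]
wrist_force: [-8.6, 4.8, 20.6]
time: 24.75
ee_pos: [0.5646, -0.317, 0.1088]
wrist_force: [-11.1, 5.8, 26.9]
```

View pics/c6.png

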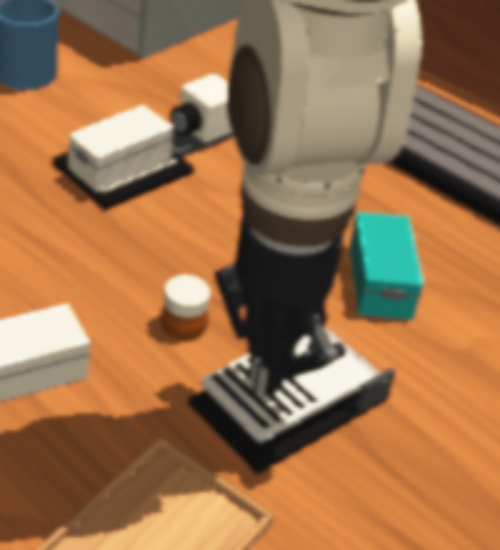

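The side view shows the pedal plate down at about (290,390) and the box still on the stage. The force went up sharply at 23 mm of travel and stayed there for over 1 s, so it is on the stop. Now I'll rise and let it come up.

```bash

python3 -m crank '[{"travel":[0,-0.1,0],"rot":[0,0,0],"claw":-1},{"travel":[0,-0.25,0],"rot":[0,0,0],"claw":-1},{"travel":[0,-0.5,0],"rot":[0,0,0],"claw":-1},{"travel":[0,-0.6,0],"rot":[0,0,0],"claw":-1},{"travel":[0,-0.6,0],"rot":[0,0,0],"claw":-1}]'
python3 - <<'E'
from h import *; from meas import rects
im,K=snap('top','top5.png')
H,S,V=cv2.split(cv2.cvtColor(im,cv2.COLOR_BGR2HSV))
[print(r) for r in rects(im,K,((S<40)&(V>150)).astype(np.uint8),.054,amax=3000) if 300<r[1]<800]
im2,_=snap('side')
cv2.imwrite('pics/c7.png',np.hstack([cv2.resize(im[130:360,80:460],None,fx=1.4,fy=1.4),cv2.resize(im2[220:340,320:430],(268,322))]))
E
python3 go.py 443.4 -150.8 200 71.2
```

```text
time: 25.3
ee_pos: [0.5651, -0.317, 0.2012]
tcp_rot: [-90.5, 0.3, 84.4]
wrist_force: [0.0, -0.4, -0.7]
opening: -0.0003
(array([116., 295.]), 384.6, 373.3, 95.9, 51.0, 2.5)
(array([330., 267.]), 444.1, -150.0, 98.9, 49.5, -18.7)
(array([115., 246.]), 505.0, 377.1, 98.8, 51.5, 2.3)
(array([441., 297.]), 368.7, -422.4, 397.5, 40.9, -26.6)
(array([395., 191.]), 627.8, -319.2, 69.9, 59.7, 87.6)
(array([261., 162.]), 707.2, 16.8, 101.4, 57.6, -1.0)
now [ 564.2 -316.6  197.6] [-90.2    0.2   84.45] F [ 0.19 -0.6  -0.15] q [-29.  17.  13.  85.  -0. -24.] t 25.4 open -0.0002
  leg0.0: travel [0.511, -0.011, 0.454] rot [0.001, 0.074, -0.001] rows>= 4
  leg0.1: travel [0.455, -0.01, 0.51] rot [0.001, 0.074, -0.001] rows>= 4
```

View pics/c7.png

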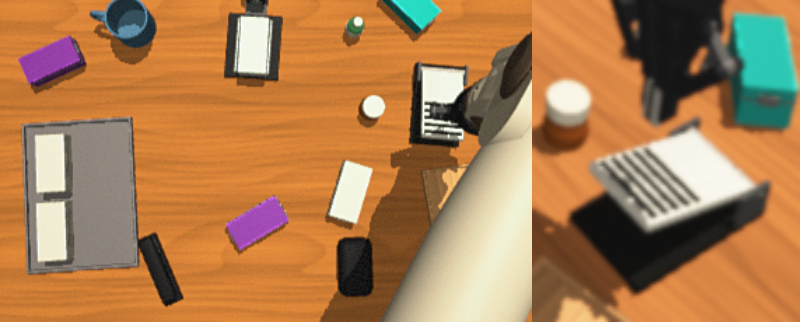

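The pedal is back up, both empties lie well in the return tray, and the full box is on the stage. Now the last white box, D, at px (330,267).

```bash

python3 -m crank '[{"travel":[0.511,0,0.454],"rot":[0,0.074,0],"claw":1},{"travel":[0.511,0,0.454],"rot":[0,0.074,0],"claw":1},{"travel":[0.511,0,0.454],"rot":[0,0.074,0],"claw":1},{"travel":[0.511,0,0.454],"rot":[0,0.074,0],"claw":1}]' >/dev/null
python3 -m crank '[{"travel":[0.455,0,0.51],"rot":[0,0.074,0],"claw":1},{"travel":[0.455,0,0.51],"rot":[0,0.074,0],"claw":1},{"travel":[0.455,0,0.51],"rot":[0,0.074,0],"claw":1},{"travel":[0.455,0,0.51],"rot":[0,0.074,0],"claw":1},{"travel":[0.455,0,0.51],"rot":[0,0.074,0],"claw":1},{"travel":[0.455,0,0.51],"rot":[0,0.074,0],"claw":1}]'
python3 go.py 443.6 -150.8 81 71.2
python3 - <<'E'
from h import *; from meas import rects
im,K=snap('top')
H,S,V=cv2.split(cv2.cvtColor(im,cv2.COLOR_BGR2HSV))
[print(r) for r in rects(im,K,((S<40)&(V>120)).astype(np.uint8),.044,amax=3000) if 300<r[1]<800]
im,K=snap('wrist')
H,S,V=cv2.split(cv2.cvtColor(im,cv2.COLOR_BGR2HSV)); print(proj(K,[.4436,-.1508,.044]))
[print(r) for r in rects(im,K,((S<60)&(V>90)).astype(np.uint8),.044,amin=5000)]
E
```

```text
time: 26.4
ee_pos: [0.4434, -0.1509, 0.195]
tcp_rot: [-90.1, 0.1, 71.2]
wrist_force: [-0.5, 0.0, -0.7]
opening: 0.0856
now [ 443.4 -150.9  195. ] [-90.13   0.14  71.16] F [-0.51  0.03 -0.7 ] q [-19.  -7. -14.  83.  -0.   0.] t 26.4 open 0.0856
  leg0.0: travel [0.003, 0.76, 0.001] rot [0.001, -0.0, -0.002] rows>= 4
(array([381., 274.]), 424.5, -276.8, 105.5, 34.2, 71.1)
(array([349., 274.]), 426.9, -198.1, 89.2, 32.3, -18.2)
(array([396., 192.]), 627.2, -320.6, 72.9, 60.5, 87.6)
(array([261., 162.]), 709.2, 17.0, 102.2, 63.0, -1.0)
[[279.95175836 217.77328885]]
(array([277., 213.]), 443.8, -153.0, 100.4, 50.5, -18.3)
```

```bash

python3 -m crank '[{"travel":[-0.006,0.25,0],"rot":[0,0,-0.002],"claw":1},{"travel":[-0.006,0.5,0],"rot":[0,0,-0.002],"claw":1},{"travel":[-0.006,0.7,0],"rot":[0,0,-0.002],"claw":1},{"travel":[-0.006,0.76,0],"rot":[0,0,-0.002],"claw":1},{"travel":[-0.006,0.76,0],"rot":[0,0,-0.002],"claw":1},{"travel":[-0.006,0.76,0],"rot":[0,0,-0.002],"claw":1},{"travel":[-0.006,0.76,0],"rot":[0,0,-0.002],"claw":-1},{"travel":[-0.006,0.76,0],"rot":[0,0,-0.002],"claw":-1},{"travel":[-0.006,0.76,0],"rot":[0,0,-0.002],"claw":-1},{"travel":[-0.006,0.76,0],"rot":[0,0,-0.002],"claw":-1},{"travel":[-0.006,0.76,0],"rot":[0,0,-0.002],"claw":-1},{"travel":[-0.006,0.76,0],"rot":[0,0,-0.002],"claw":-1},{"travel":[-0.006,0.76,0],"rot":[0,0,-0.002],"claw":-1},{"travel":[-0.006,0.76,0],"rot":[0,0,-0.002],"claw":-1}]' 40
python3 -m crank '[{"travel":[0,-0.2,0],"rot":[0,0,0],"claw":-1},{"travel":[0,-0.4,0],"rot":[0,0,0],"claw":-1},{"travel":[0,-0.7,0],"rot":[0,0,0],"claw":-1},{"travel":[0,-0.8,0],"rot":[0,0,0],"claw":-1},{"travel":[0,-0.8,0],"rot":[0,0,0],"claw":-1},{"travel":[0,-0.8,0],"rot":[0,0,0],"claw":-1}]'
for i in 1 2 3; do python3 -m crank '[{"travel":[0,0,0],"rot":[0,0,0],"claw":-1}]' | grep -E 'force|opening'; done
python3 go.py 445 291 200 92.2
python3 - <<'E'
from h import *
im,K=snap('top','top8.png')
E
```

```text
time: 27.9
ee_pos: [0.4436, -0.1521, 0.0822]
tcp_rot: [-90.2, -0.0, 71.2]
wrist_force: [0.0, 0.5, 5.5]
opening: 0.0492
time: 28.5
ee_pos: [0.4429, -0.1519, 0.2011]
tcp_rot: [-90.2, -0.0, 71.2]
wrist_force: [0.6, 0.2, -1.2]
opening: 0.0494
wrist_force: [0.2, -0.4, -2.1]
opening: 0.0497
wrist_force: [-0.1, 0.8, -0.6]
opening: 0.0497
wrist_force: [-0.3, -0.7, -0.4]
opening: 0.0494
now [ 441.3 -151.4  196.3] [-8.977e+01 -4.000e-02  7.116e+01] F [-0.34 -0.67 -0.41] q [-19.  -7. -14.  84.   0.  -0.] t 28.8 open 0.0494
  leg0.0: travel [0.933, -0.006, 0.31] rot [-0.001, -0.078, 0.0] rows>= 4
  leg0.1: travel [0.964, -0.007, 0.194] rot [-0.001, -0.078, 0.0] rows>= 4
  leg0.2: travel [0.98, -0.008, 0.074] rot [-0.001, -0.078, 0.0] rows>= 4
```

View pics/top8.png

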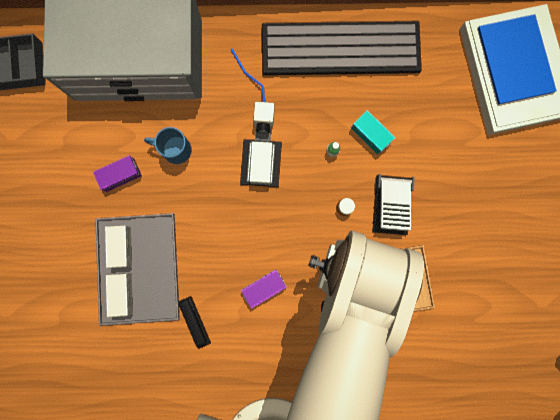

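D is empty too, at about 1.1 N. Both placed boxes are still in the tray at (118,247) and (118,297), and its right half is free. D goes there at (448,290).

```bash

python3 -m crank '[{"travel":[0.3,0,0.1],"rot":[0,-0.078,0],"claw":-1},{"travel":[0.6,0,0.2],"rot":[0,-0.078,0],"claw":-1},{"travel":[0.933,0,0.3],"rot":[0,-0.078,0],"claw":-1},{"travel":[0.933,0,0.3],"rot":[0,-0.078,0],"claw":-1}]' >/dev/null
python3 -m crank '[{"travel":[0.3,0,0.06],"rot":[0,-0.078,0],"claw":-1},{"travel":[0.6,0,0.12],"rot":[0,-0.078,0],"claw":-1},{"travel":[0.964,0,0.18],"rot":[0,-0.078,0],"claw":-1},{"travel":[0.964,0,0.18],"rot":[0,-0.078,0],"claw":-1}]' >/dev/null
python3 -m crank '[{"travel":[0.3,0,0.03],"rot":[0,-0.078,0],"claw":-1},{"travel":[0.6,0,0.05],"rot":[0,-0.078,0],"claw":-1},{"travel":[0.98,0,0.065],"rot":[0,-0.078,0],"claw":-1},{"travel":[0.98,0,0.065],"rot":[0,-0.078,0],"claw":-1},{"travel":[0.98,0,0.065],"rot":[0,-0.078,0],"claw":-1},{"travel":[0.98,0,0.065],"rot":[0,-0.078,0],"claw":-1}]'
python3 go.py 447 289 88 92.2
```

```text
time: 30.25
ee_pos: [0.447, 0.2971, 0.1966]
tcp_rot: [-89.7, -0.2, 92.8]
wrist_force: [1.0, -1.1, -1.1]
opening: 0.0495
now [447.  297.1 196.6] [-89.72  -0.2   92.75] F [ 0.95 -1.11 -1.06] q [33.  2. -4. 83.  0. 31.] t 30.2 open 0.0495
  leg0.0: travel [-0.056, 0.723, -0.001] rot [-0.003, 0.006, 0.002] rows>= 4
```

```bash

python3 -m crank '[{"travel":[-0.056,0.2,0],"rot":[-0.003,0.006,0.002],"claw":-1},{"travel":[-0.056,0.45,0],"rot":[-0.003,0.006,0.002],"claw":-1},{"travel":[-0.056,0.65,0],"rot":[-0.003,0.006,0.002],"claw":-1},{"travel":[-0.056,0.723,0],"rot":[-0.003,0.006,0.002],"claw":-1},{"travel":[-0.056,0.723,0],"rot":[-0.003,0.006,0.002],"claw":-1},{"travel":[-0.056,0.723,0],"rot":[-0.003,0.006,0.002],"claw":-1},{"travel":[-0.056,0.723,0],"rot":[-0.003,0.006,0.002],"claw":0.45},{"travel":[-0.056,0.723,0],"rot":[-0.003,0.006,0.002],"claw":0.45},{"travel":[-0.056,0.723,0],"rot":[-0.003,0.006,0.002],"claw":0.45},{"travel":[-0.056,0.723,0],"rot":[-0.003,0.006,0.002],"claw":0.45}]'
python3 -m crank '[{"travel":[0,-0.2,0],"rot":[0,0,0],"claw":0.45},{"travel":[0,-0.5,0],"rot":[0,0,0],"claw":0.45},{"travel":[0,-0.8,0],"rot":[0,0,0],"claw":1},{"travel":[0,-0.8,0],"rot":[0,0,0],"claw":1},{"travel":[0,-0.8,0],"rot":[0,0,0],"claw":1}]'
python3 go.py 707.5 16.5 200 86
```

```text
time: 31.25
ee_pos: [0.447, 0.2891, 0.0883]
tcp_rot: [-90.0, -0.0, 92.2]
wrist_force: [-0.4, -0.6, 1.0]
opening: 0.0614
time: 31.75
ee_pos: [0.4473, 0.2894, 0.2095]
tcp_rot: [-90.1, -0.1, 92.2]
wrist_force: [-0.6, 0.2, -0.9]
opening: 0.0855
now [447.3 289.4 209.5] [-9.012e+01 -9.000e-02  9.223e+01] F [-0.61  0.22 -0.91] q [33.  2. -4. 84.  0. 31.] t 31.8 open 0.0855
  leg0.0: travel [-0.943, 0.032, -0.831] rot [0.001, 0.035, 0.001] rows>= 5
  leg0.1: travel [-0.896, 0.032, -0.881] rot [0.001, 0.035, 0.001] rows>= 5
```

```bash

python3 -m crank '[{"travel":[-0.943,0.02,-0.831],"rot":[0,0.035,0],"claw":1},{"travel":[-0.943,0.02,-0.831],"rot":[0,0.035,0],"claw":1},{"travel":[-0.943,0.02,-0.831],"rot":[0,0.035,0],"claw":1},{"travel":[-0.943,0.02,-0.831],"rot":[0,0.035,0],"claw":1},{"travel":[-0.943,0.02,-0.831],"rot":[0,0.035,0],"claw":1},{"travel":[-0.943,0.02,-0.831],"rot":[0,0.035,0],"claw":1}]' >/dev/null
python3 -m crank '[{"travel":[-0.896,0.02,-0.88],"rot":[0,0.035,0],"claw":1},{"travel":[-0.896,0.02,-0.88],"rot":[0,0.035,0],"claw":1},{"travel":[-0.896,0.02,-0.88],"rot":[0,0.035,0],"claw":1},{"travel":[-0.896,0.02,-0.88],"rot":[0,0.035,0],"claw":1},{"travel":[-0.896,0.02,-0.88],"rot":[0,0.035,0],"claw":1},{"travel":[-0.896,0.02,-0.88],"rot":[0,0.035,0],"claw":1},{"travel":[-0.896,0.02,-0.88],"rot":[0,0.035,0],"claw":1}]'
python3 go.py 707.5 16.5 92.5 86
python3 - <<'E'
from h import *; from meas import rects
im,K=snap('wrist','w9.png')
H,S,V=cv2.split(cv2.cvtColor(im,cv2.COLOR_BGR2HSV)); print(proj(K,[.7075,.0165,.054]))
[print(r) for r in rects(im,K,((S<60)&(V>90)).astype(np.uint8),.054,amin=3000)]
im,K=snap('top','top9.png')
E
```

```text
time: 33.05
ee_pos: [0.706, 0.017, 0.2011]
tcp_rot: [-89.9, -0.1, 85.9]
wrist_force: [0.4, 1.1, -0.1]
opening: 0.0854
now [706.   17.  201.1] [-8.989e+01 -7.000e-02  8.592e+01] F [ 0.38  1.15 -0.06] q [ 1. 26. 25. 89.  0.  5.] t 33.0 open 0.0854
  leg0.0: travel [-0.003, 0.724, -0.011] rot [-0.001, -0.001, 0.001] rows>= 4
[[278.58144246 222.44018745]]
(array([278., 221.]), 712.3, 16.4, 109.0, 54.0, -4.9)
```

The wrist view confirms the full box is where I left it, so I'll pick it up.

```bash

python3 -m crank '[{"travel":[-0.003,0.25,-0.01],"rot":[0,0,0],"claw":1},{"travel":[-0.003,0.5,-0.01],"rot":[0,0,0],"claw":1},{"travel":[-0.003,0.65,-0.01],"rot":[0,0,0],"claw":1},{"travel":[-0.003,0.724,-0.01],"rot":[0,0,0],"claw":1},{"travel":[-0.003,0.724,-0.01],"rot":[0,0,0],"claw":1},{"travel":[-0.003,0.724,-0.01],"rot":[0,0,0],"claw":1},{"travel":[-0.003,0.724,-0.01],"rot":[0,0,0],"claw":-1},{"travel":[-0.003,0.724,-0.01],"rot":[0,0,0],"claw":-1},{"travel":[-0.003,0.724,-0.01],"rot":[0,0,0],"claw":-1},{"travel":[-0.003,0.724,-0.01],"rot":[0,0,0],"claw":-1},{"travel":[-0.003,0.724,-0.01],"rot":[0,0,0],"claw":-1},{"travel":[-0.003,0.724,-0.01],"rot":[0,0,0],"claw":-1},{"travel":[-0.003,0.724,-0.01],"rot":[0,0,0],"claw":-1},{"travel":[-0.003,0.724,-0.01],"rot":[0,0,0],"claw":-1}]' 40
python3 -m crank '[{"travel":[0,-0.2,0],"rot":[0,0,0],"claw":-1},{"travel":[0,-0.4,0],"rot":[0,0,0],"claw":-1},{"travel":[0,-0.6,0],"rot":[0,0,0],"claw":-1},{"travel":[0,-0.75,0],"rot":[0,0,0],"claw":-1},{"travel":[0,-0.75,0],"rot":[0,0,0],"claw":-1},{"travel":[0,-0.75,0],"rot":[0,0,0],"claw":-1}]'
python3 go.py 407 -347 200 97.3
```

```text
time: 34.55
ee_pos: [0.708, 0.0164, 0.0946]
tcp_rot: [-90.1, -0.1, 85.9]
wrist_force: [-0.9, -0.7, 5.6]
opening: 0.0495
time: 35.15
ee_pos: [0.7079, 0.0163, 0.2059]
tcp_rot: [-90.0, -0.1, 85.9]
wrist_force: [0.1, 0.1, -4.8]
opening: 0.0498
now [707.9  16.3 205.9] [-9.002e+01 -7.000e-02  8.593e+01] F [ 0.09  0.09 -4.75] q [ 1. 27. 26. 89.  0.  5.] t 35.1 open 0.0498
  leg0.0: travel [-0.853, 0.012, 0.61] rot [0.0, -0.042, 0.0] rows>= 5
  leg0.1: travel [-0.811, 0.012, 0.665] rot [0.0, -0.042, 0.0] rows>= 5
  leg0.2: travel [-0.765, 0.013, 0.717] rot [0.0, -0.042, 0.0] rows>= 5
```

```bash

python3 -m crank '[{"travel":[-0.25,0,0.18],"rot":[0,-0.042,0],"claw":-1},{"travel":[-0.5,0,0.36],"rot":[0,-0.042,0],"claw":-1},{"travel":[-0.75,0,0.54],"rot":[0,-0.042,0],"claw":-1},{"travel":[-0.853,0,0.61],"rot":[0,-0.042,0],"claw":-1},{"travel":[-0.853,0,0.61],"rot":[0,-0.042,0],"claw":-1}]' >/dev/null
python3 -m crank '[{"travel":[-0.25,0,0.2],"rot":[0,-0.042,0],"claw":-1},{"travel":[-0.5,0,0.4],"rot":[0,-0.042,0],"claw":-1},{"travel":[-0.75,0,0.6],"rot":[0,-0.042,0],"claw":-1},{"travel":[-0.811,0,0.665],"rot":[0,-0.042,0],"claw":-1},{"travel":[-0.811,0,0.665],"rot":[0,-0.042,0],"claw":-1}]' >/dev/null
python3 -m crank '[{"travel":[-0.25,0,0.2],"rot":[0,-0.042,0],"claw":-1},{"travel":[-0.5,0,0.45],"rot":[0,-0.042,0],"claw":-1},{"travel":[-0.7,0,0.65],"rot":[0,-0.042,0],"claw":-1},{"travel":[-0.765,0,0.717],"rot":[0,-0.042,0],"claw":-1},{"travel":[-0.765,0,0.717],"rot":[0,-0.042,0],"claw":-1},{"travel":[-0.765,0,0.717],"rot":[0,-0.042,0],"claw":-1},{"travel":[-0.765,0,0.717],"rot":[0,-0.042,0],"claw":-1}]'
python3 go.py 407 -347 89 97.3
python3 - <<'E'
from h import *
im,K=snap('wrist','w10.png')
# expected tray outline corners
c,s=np.cos(np.radians(7.3)),np.sin(np.radians(7.3))
print(proj(K,[[.407+c*x-s*y,-.347+s*x+c*y,.015] for x,y in((-.08,-.055),(-.08,.055))]))
E
```

```text
time: 36.85
ee_pos: [0.4044, -0.3478, 0.2028]
tcp_rot: [-89.8, -0.2, 97.1]
wrist_force: [-0.7, 0.3, -4.4]
opening: 0.0492
now [ 404.4 -347.8  202.8] [-89.83  -0.18  97.08] F [-0.67  0.28 -4.45] q [-41.   2.  -4.  84.  -0. -48.] t 36.9 open 0.0492
  leg0.0: travel [0.001, 0.759, -0.021] rot [-0.002, -0.002, 0.002] rows>= 4
[[198.96628317  95.60088487]
 [359.07876785  95.10988398]]
```

View pics/w10.png

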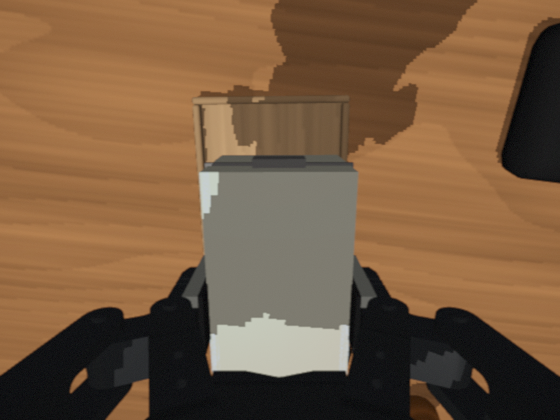

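The near corners of the wooden tray are at px (194,98) and (348,97), so it lies about 5 mm more to -y than I predicted. I'll shift by that, lower the box and let go.

```bash

python3 -m crank '[{"travel":[-0.03,0.2,-0.02],"rot":[-0.002,-0.002,0.002],"claw":-1},{"travel":[-0.03,0.45,-0.02],"rot":[-0.002,-0.002,0.002],"claw":-1},{"travel":[-0.03,0.67,-0.02],"rot":[-0.002,-0.002,0.002],"claw":-1},{"travel":[-0.03,0.755,-0.02],"rot":[-0.002,-0.002,0.002],"claw":-1},{"travel":[-0.03,0.755,-0.02],"rot":[-0.002,-0.002,0.002],"claw":-1},{"travel":[-0.03,0.755,-0.02],"rot":[-0.002,-0.002,0.002],"claw":-1},{"travel":[-0.03,0.755,-0.02],"rot":[-0.002,-0.002,0.002],"claw":0.45},{"travel":[-0.03,0.755,-0.02],"rot":[-0.002,-0.002,0.002],"claw":0.45},{"travel":[-0.03,0.755,-0.02],"rot":[-0.002,-0.002,0.002],"claw":0.45},{"travel":[-0.03,0.755,-0.02],"rot":[-0.002,-0.002,0.002],"claw":0.45}]'
python3 -m crank '[{"travel":[0,-0.2,0],"rot":[0,0,0],"claw":0.45},{"travel":[0,-0.5,0],"rot":[0,0,0],"claw":0.45},{"travel":[0,-0.8,0],"rot":[0,0,0],"claw":0.45},{"travel":[0.3,-0.9,0],"rot":[0,0,0],"claw":0.45},{"travel":[0.6,-1,0],"rot":[0,0,0],"claw":0.45},{"travel":[0.9,-1,0],"rot":[0,0,0],"claw":0.45},{"travel":[0.9,-1,0],"rot":[0,0,0],"claw":0.45}]'
python3 -m crank '[{"travel":[0.3,0,0.2],"rot":[0,0,0],"claw":0.45},{"travel":[0.6,0,0.4],"rot":[0,0,0],"claw":0.45},{"travel":[0.9,0,0.5],"rot":[0,0,0],"claw":0.45},{"travel":[0.9,0,0.5],"rot":[0,0,0],"claw":0.45},{"travel":[0.9,0,0.5],"rot":[0,0,0],"claw":0.45},{"travel":[0.9,0,0.5],"rot":[0,0,0],"claw":0.45}]'
python3 - <<'E'
from h import *; from meas import rects
im,K=snap('top','top11.png')
H,S,V=cv2.split(cv2.cvtColor(im,cv2.COLOR_BGR2HSV))
[print(r) for r in rects(im,K,((S<40)&(V>160)).astype(np.uint8),.049,amax=3000) if 300<r[1]<800]
im2,_=snap('side')
cv2.imwrite('pics/c11.png',np.hstack([cv2.resize(im,None,fx=.85,fy=.85),cv2.resize(im2,(324,357)[::1])]))
E
```

```text
time: 37.9
ee_pos: [0.4076, -0.3518, 0.09]
tcp_rot: [-90.0, 0.0, 97.3]
wrist_force: [-0.6, 0.1, -0.2]
opening: 0.0618
time: 38.6
ee_pos: [0.3899, -0.2146, 0.2412]
tcp_rot: [-90.1, 0.0, 97.4]
wrist_force: [1.1, -1.3, -0.3]
opening: 0.0621
time: 39.2
ee_pos: [0.2987, -0.091, 0.2411]
tcp_rot: [-90.2, 0.1, 97.5]
wrist_force: [0.7, -1.2, 0.3]
opening: 0.0625
(array([116., 295.]), 384.4, 375.0, 96.6, 51.1, 2.5)
(array([411., 279.]), 409.3, -349.3, 99.4, 50.3, 7.4)
(array([151., 268.]), 448.6, 289.7, 97.7, 51.2, 2.4)
(array([115., 246.]), 505.1, 378.5, 99.3, 51.2, 2.3)
(array([396., 192.]), 627.7, -320.5, 70.2, 62.3, 87.6)
```

View pics/c11.png

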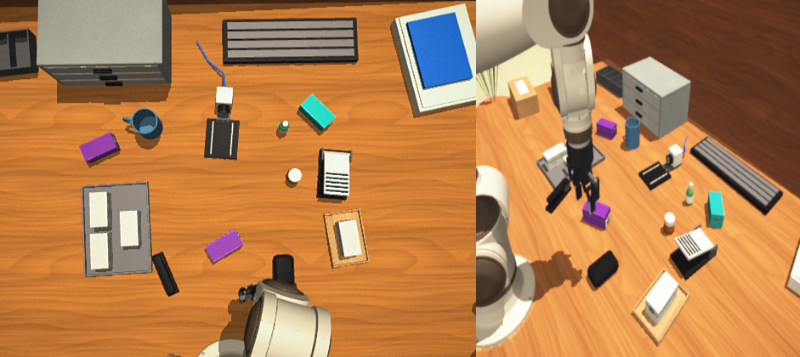

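The three empties lie flat in the return tray and the full box lies flat in the archive tray. The pedal is up and the bystanders haven't moved. The gripper is at z = 0.24 m, clear of everything, so I'm handing the job in.

```bash
python3 -c "
from workcell import bot
print(bot.job_done()); print(bot.get_obs()['time'])"
```

```text
the job is handed in; nothing more can be done
None
the job is handed in; nothing more can be done
```

The job is done and handed in at about 39 s of robot time. No verdict is reported.

**Finding the full box:** I lifted and weighed all four white boxes. The one that started at about (0.58, -0.08) read about 4.3 N and is the full one. The other three read about 1 N each and are empty.

**Label picture:** I set the full box on the stage between the guide lines with its label towards the camera and let go. I pressed the pedal about 23 mm until the force rose sharply, to 27 N. I held it there for more than a second, and it came back up. There is no direct pedal angle reading, so "on the stop" rests on the force, the travel and one side picture.

**Last checks (top view):**
- **Archive tray:** the full box lies flat, about 3 mm from the tray's centre as I measured it.
- **Return tray:** the three empties are flat at about (384, 375), (505, 378) and (449, 290) mm, all well inside the walls.
- **Everything else:** the pedal is up, and the mug, oil bottle and jar look unmoved. The gripper touches nothing. I never saw a mailer, so I take it to be absent.

One forecast was off: the archive tray was about 5 mm to the side of the centre I was aiming at. I saw this in the wrist view and corrected it before lowering the box. No other check failed or disagreed.

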